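Raise the filling station's guard window to its pointer

TASK

Open the vial-filling station: with the fingertips under the lip of its clear sliding window, push the window up gently until the lip is level with the pointer on the left post, and leave it there; then press the large button on the grey control box fully down, to confirm the setting, and let go. Use only the lip to move the window (do not grip it or press on the clear pane), leave the small button alone, and leave everything that stands around where it is.

Things in the scene. Friction and masses are not known exactly. Their poses are not given: they have to be found in the camera images.
- guard: fixed aluminium guard frame, 370 mm wide (y), 535 mm tall, from 25 mm in front to 250 mm behind its origin; 30 mm square posts at y = +170 mm (left) and -170 mm (right). Origin on the table midway between the posts, in the window plane. x points into the station, away from the robot, y to the left post, z up. A fixed kick panel, 82 mm tall, stands 11 mm behind the window plane
- lip (a point): middle of the front edge of the window's lip, at mid-thickness. The lip is a level aluminium ledge, 6 mm thick, 160 mm wide (80 mm each side of this point), sticking out 44 mm from the window's bottom rail; this edge is 50 mm in front of the window plane. Axes as guard. Starts 100 to 130 mm above the table, the space beneath free
- sash (a joint): height of the window in m above its lowest place, 0 to 0.20, growing upward; at 0 the lip's mid-thickness is 100 mm above the table. The window (0.5 kg) is counterweighted inside the posts and stays where it is left; about 3 N moves it up or down, a little more if quickly
- pane: clear plastic pane of the window, 290 mm wide, 158 mm tall, 5 mm thick, in the window plane above the lip, moving with it; not to be pressed on. Origin at the middle of its lower edge, 21 mm above the lip's mid-thickness
- window: the whole sliding window (lip, rails and pane). Origin in the window plane, 50 mm behind lip and at its height; axes as guard
- mark (a point): inner end of the black pointer, a level blade 6 mm thick that sticks out from a clamp on the left post towards the lip's left end, 6 mm beside it and 36 mm in front of the window plane. The point is at mid-thickness, 195 to 280 mm above the table; the lip is level when lip has the same height
- big_button_top (a point): centre of the top of the large round button (36 mm across) on the control box; it is pressed straight down, its spring takes 5 N at full travel of 6 mm, and it comes back up when let go
- big_button (a joint): how far the large button is pressed, m: 0 up, 0.006 fully down; from 0.0045 counts as pressed
- small_button_top (a point): centre of the top of the small button (18 mm across) on the same box, 78 mm from the large one; not to be pressed
- small_button (a joint): how far the small button is pressed, m: 0 up, 0.005 fully down
- console: fixed grey control box, 90 x 150 x 45 mm, nearer the robot than the guard, on its left or on its right; origin under its centre. It carries both buttons on its top, large one towards its own +y and small one towards its -y
- vial_a: one of three loose stoppered glass vials, 22 mm across and 54 mm tall, upright on the table in front of the guard's left post; to be left alone; origin at its underside
- vial_b: a second such vial, in front of the guard's right post; to be left alone; origin at its underside
- vial_c: a third such vial, beside vial_b; to be left alone; origin at its underside
- jar: loose round jar with a white lid, 44 mm across, 50 mm tall, on the table just left of the guard; to be left alone; origin at its underside
- tray: loose white open tray with three compartments, 90 x 150 x 40 mm, on the side opposite to the control box; to be left alone; origin at its underside
- wash_bottle: loose white plastic bottle, 72 mm across, 170 mm tall, far left; to be left alone; origin at its underside
- screwdriver: loose screwdriver with a black handle lying far right; to be left alone
Things that resemble listed ones, but are neither listed nor needed, are in the scene too. What is shaped like the console but red or yellow is not meant.

How it is judged (in metres and radians):
On the way, in this order (a step that is already met when the one before it is completed fails the run):
1. the window's lip is level with the pointer, the window at rest (z of lip in the frame of mark between -0.008 and 0.008 m and velocity of joint sash between -0.02 and 0.02 m/s), for 0.3 s.
2. the large button is pressed down by the fingers, with the lip level with the pointer and the window let go (z of lip in the frame of mark between -0.008 and 0.008 m and value of joint big_button above 0.0045 m and contact force between the fingers and console above 0.5 N and contact force between the arm and window below 0.3 N), for 0.05 s.
At the end, for the whole second after the job is handed in: the lip's height is within 8 mm of the pointer's, the window is at rest, and the large button has been pressed and is up again (z of lip in the frame of mark between -0.008 and 0.008 m and velocity of joint sash between -0.005 and 0.005 m/s and value of joint big_button below 0.002 m); the robot touches nothing.
It fails at once if the window is pushed hard or gripped (more than 25 N) (contact force between any of the fingers, the arm and window above 25 N).
It fails at once if the clear pane is pressed on (more than 3 N) (contact force between any of the fingers, the arm and pane above 3 N).
It fails at once if the small button is pressed (value of joint small_button above 0.002 m).
It fails at once if a bystander (vial, jar, tray, bottle, screwdriver) is moved more than 20 mm, tipped or lifted (distance of any of vial_a, vial_b, vial_c, jar, tray, wash_bottle, screwdriver from where it was at the start of the episode above 0.02 m or angle between any of vial_a, vial_b, vial_c, jar, tray, wash_bottle's own z axis and vertical above 0.4 rad).
It also fails if it takes over 54 s, if anything falls off the work surface, if the arm or the gripper's body presses on something with over 40 N, if the wrist force passes 120 N, or if a joint passes its speed limit or range.

ROBOT

A 7-joint arm with a two-finger parallel gripper is mounted at the origin on the work surface. World frame = base frame: x ahead of the robot, y to its left, z up, the work surface at z = 0. Lengths are in m, angles in degrees, forces in N, time in s.
With the tool pointing down it reaches from about 0.425 to 1.025 m from the base axis. Payload 9.4 kg.
Tool frame: the origin (TCP) lies midway between the tips of the shut fingers; the grasp point (between the pads) lies 19 mm behind it; z points along the fingers, y is the direction in which the jaws open and shut (so a half turn about z gives the same grasp; the last joint's range is limited). The gripper opens to 93 mm and grips with 3 to 60 N. Pads are 15 mm wide; open, the fingers measure 128 mm over their backs; the gripper's body (75 mm by 188 mm) begins 65 mm behind the grasp point.
Start: joints at [-76.53, 34.337, -0.143, 91.639, 0.103, 54.024, -4.572], TCP at [0.222, 0.69, 0.194] pointing down, gripper open.
Joint ranges: [-147.43, 147.43], [-19.82, 112.94], [-74.19, 73.91], [6.32, 146.72], [-59.91, 239.91], [6.04, 106.73], [-150.56, 150.56]. Speed limits (degrees/s): [127.2, 127.2, 172.46, 172.46, 180, 180, 180].

INTERFACE

Orientations are given as [roll, pitch, yaw] about the fixed x, y, z axes, in that order (R = Rz(yaw) Ry(pitch) Rx(roll)).
In Python, from cell import bot gives the robot as it stands.
- The arm moves only by the tool jog_arm, never from a script. Its argument "moves" is a list of rows, each a list of 7 numbers: the turn, a rotation vector about the tool's x, y, z in degrees, then the shift along the tool's x, y, z in cm, then the closure, from 0 (fully open) to 1 (shut). In form: [[wx, wy, wz, dx, dy, dz, claw], ...]. A call has exactly 10 rows; each row shifts and turns the commanded pose from where the row before left it, along the tool's axes as they then stand; what a row does not reach is not made up. A row lasts 1/8 s, in which the tool goes at most 62.5 mm and 10.7 degrees, less where a joint would pass 70% of its speed; a pose out of reach is approached as far as the arm can. A call with a gripper value outside its range is refused whole. The fingers move at their own pace and stop on an object; the grip force is fixed at half the most. Time passes only in rows, so rows that do not move let the fingers close, or fill a call up. It gives the time, the measured TCP pose, the force and the opening at its end, in the units of the state.
- bot.read_state(): the state, without advancing time (a new reading comes with each control period).
- bot.read_camera(name): name is "side" or "top" or "wrist"; returns the picture (384x512x3 uint8, red, green, blue); there is no depth.
- bot.camera_model(name): a dict with "vertical_fov" (degrees; the focal length in pixels is half the picture's height over the tangent of half this angle, whatever the lens; pixels are square), "cx", "cy" (the principal point, pixels), "R" (3x3) and "t" (3): a world point X has camera coordinates R X + t. Camera axes: x right, y down, z forward; pixel columns grow to the right and rows downward; lengths in m; the calibration is good to about 2 mm. A picture is of the moment at which its call begins: read the wrist's pose just before it. camera_model takes no time and is no camera call; for the wrist camera it gives the pose at the moment of the call.
- bot.finish_job(): hands the job in, once; it reports no verdict.
Trained networks look in the newest picture that a camera, given by its name, has taken for a name from the list of things; names that differ only in an ending like _2 or _b are one class to them, and where a whole thing is asked for, a point or a joint stands for the part that bears it (a point fixed in the world has none). Each returns a list of dicts, best first, with "conf" (0 to 1); they miss things now and then, are a little off and sometimes report something else, mostly with a low value. They report only what shows in the picture. A call takes as long as a camera call. They do not tell look-alikes from the thing itself.
- bot.find_in(camera, thing): "rect" ([left, top, width, height] in pixels, round what is visible of it).
- bot.landmark_of(camera, thing): "centre" ([column, row] in pixels: a listed point, or the origin of a listed thing).
The state is a dict: "clock": time; "joint_pos": joint angles; "qvel": joint speeds; "joint_torque": joint torques, N m; "position": TCP position; "eef_rot": TCP orientation; "wrist_force": force on the tool from outside, world axes, zero at the start; "moment": the same for the moment, N m; "finger_gap": opening from 0.0 (shut) to 1.0 (fully open).
Only numpy, scipy, OpenCV 4.12 (cv2) and the standard library are available. Lean on these libraries where they do the work, as an engineer would, in place of code of your own. Each camera call takes 0.05 s, during which the arm holds its last target.

## Working session

There is one attempt and no reset: what is moved stays moved. The work goes in short steps, Python scripts to look and compute and a tool call to move; the robot and the scene stay as the last step left them, time stands still between calls to the robot, and variables do not carry over. Pictures are saved under pics/ and viewed, and the job is handed in when it is done.

Besides the shell and the picture viewer there is one more tool, called after "Request:" as name([rows], argument=value, ...), one row to a line, values as JSON. jog_arm: Moves the arm, as the interface text tells. Its arguments: {"type":"object","properties":{"moves":{"type":"array","items":{"type":"array","items":{"type":"number"}}}},"required":["moves"]}

```bash
ls; mkdir -p pics
cat > h.py <<'E'
import numpy as np, cv2, json
from cell import bot
def snap(n,f):
    im=bot.read_camera(n); cv2.imwrite('pics/'+f,cv2.cvtColor(im,cv2.COLOR_RGB2BGR)); return im
def K(m):
    f=192/np.tan(np.radians(m['vertical_fov'])/2); return f
E
python3 - <<'E'
from h import *
s=bot.read_state(); print(s)
for n in ['side','top','wrist']:
    snap(n,n+'0.png'); m=bot.camera_model(n); print(n,m)
    for t in ['lip','mark','big_button_top','small_button_top','console','guard','vial_a','jar','tray','wash_bottle']:
        print(t,[(np.round(d['centre']).tolist(),round(d['conf'],2)) for d in bot.landmark_of(n,t)][:4])
print(bot.read_state()['clock'])
E
```

```text
pics
{'clock': 0.0, 'joint_pos': array([-76.53125926,  34.38555731,  -0.14389526,  91.68036454,
         0.10208386,  54.02471523,  -4.5740591 ]), 'qvel': array([-0.04148691,  0.01820102,  0.04987167,  0.07786916, -0.03039711,
        0.09255636,  0.04653193]), 'joint_torque': array([-6.16556099e-04, -7.65041399e+01,  1.49713553e+00, -2.52344298e+01,
       -5.24445414e-02,  1.69818423e-02,  1.47244623e-04]), 'position': array([0.22226461, 0.68953163, 0.19305088]), 'eef_rot': array([-1.79909877e+02,  8.46655717e-03,  1.62136055e+02]), 'wrist_force': array([-1.55114625, -0.62806735,  0.56989945]), 'moment': array([0.02667241, 0.01186408, 0.01108886]), 'finger_gap': 0.99971297818522}
side {'vertical_fov': 49.32255271189756, 'cx': 258.5216747131193, 'cy': 190.99951681110093, 'R': array([[ 0.78759083, -0.61600367,  0.01549711],
       [-0.3470546 , -0.46422689, -0.81489048],
       [ 0.5091697 ,  0.63642193, -0.57940775]]), 't': array([-0.33839688,  0.3148219 ,  1.2532944 ])}
lip [([290.0, 200.0], 0.56)]
mark [([278.0, 166.0], 0.55)]
big_button_top [([301.0, 188.0], 0.66), ([232.0, 204.0
[... 1092 characters left out ...]
 0.7)]
vial_a [([201.0, 176.0], 0.56), ([297.0, 173.0], 0.51), ([315.0, 171.0], 0.41)]
jar [([181.0, 154.0], 0.66)]
tray [([328.0, 219.0], 0.59), ([182.0, 152.0], 0.22)]
wash_bottle [([130.0, 135.0], 0.93)]
wrist {'vertical_fov': 69.47785151093734, 'cx': 255.89377075844948, 'cy': 191.23384150486444, 'R': array([[ 3.06807013e-01,  9.51771542e-01, -6.22892715e-04],
       [ 9.19828917e-01, -2.96341936e-01,  2.57091853e-01],
       [ 2.44508120e-01, -7.94505381e-02, -9.66386771e-01]]), 't': array([-0.72573475, -0.03059991,  0.39091033])}
lip []
mark []
big_button_top [([15.0, 248.0], 0.63)]
small_button_top []
console [([35.0, 242.0], 0.75)]
guard []
vial_a []
jar []
tray []
wash_bottle []
1.65
```

Run:
```python
import cv2
for n in ['side','top']:
    im=cv2.imread(f'pics/{n}0.png'); 
    y,x=(120,110) 
    c=im[110:310,100:350]
    cv2.imwrite(f'pics/{n}0c.png',cv2.resize(c,None,fx=3,fy=3,interpolation=cv2.INTER_CUBIC))
```

```text
(no output)
```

View pics/side0c.png

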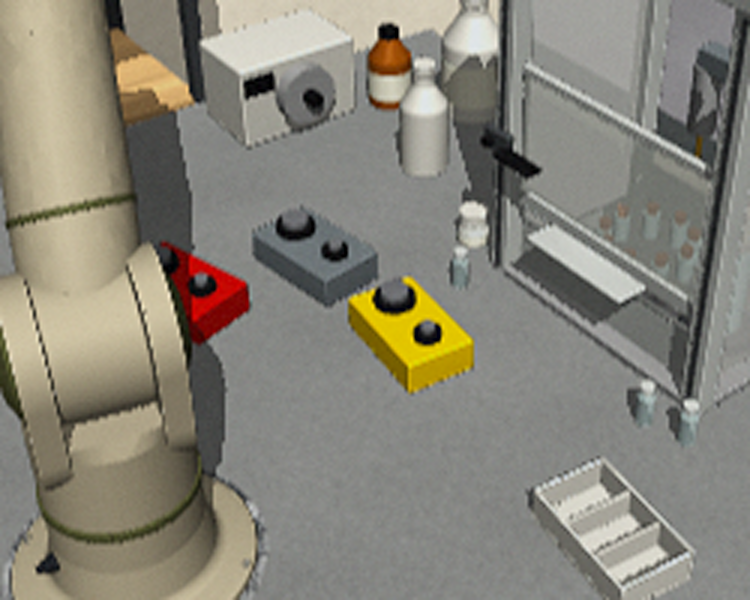

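View pics/top0c.png

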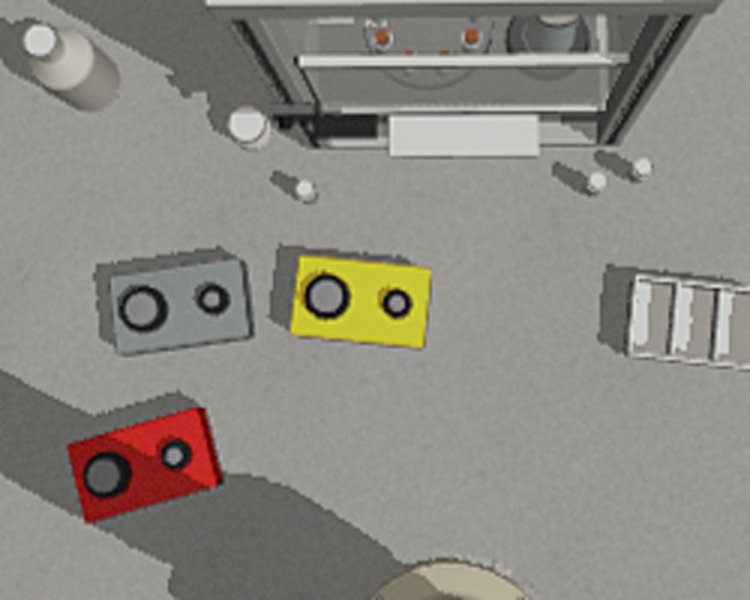

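View pics/side0.png

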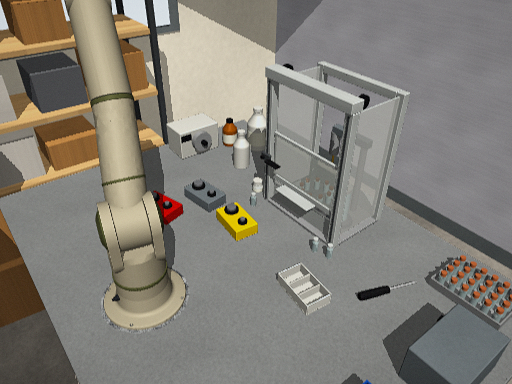

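View pics/top0.png

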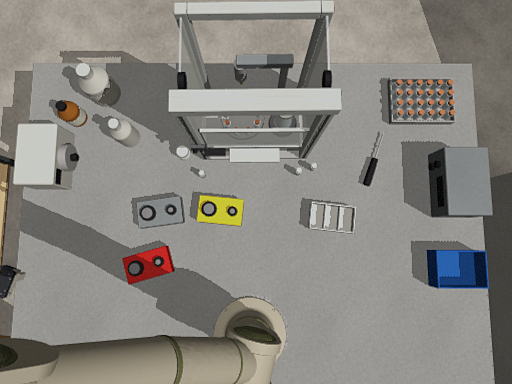

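Candidates: the grey console has its large button at top (148,213) and side (199,183). The look-alikes are the yellow box at top (220,210) and the red box at top (148,264). The lip is the white ledge at top (254,155), and the pointer is the black blade ending at top (226,152), side (279,167). I choose the grey box and will check it in close crops.

Run:
```python
import cv2,numpy as np
def crop(n,x,y,w,h,f): 
    im=cv2.imread(f'pics/{n}0.png')[y:y+h,x:x+w]
    return cv2.resize(im,None,fx=f,fy=f,interpolation=cv2.INTER_CUBIC)
cv2.imwrite('pics/c1.png',crop('side',255,140,80,75,8))
cv2.imwrite('pics/c2.png',crop('top',180,125,100,60,8))
cv2.imwrite('pics/c3.png',np.hstack([crop('top',130,185,50,50,8),crop('side',180,165,50,50,8)]))
```

```text
(no output)
```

View pics/c1.png

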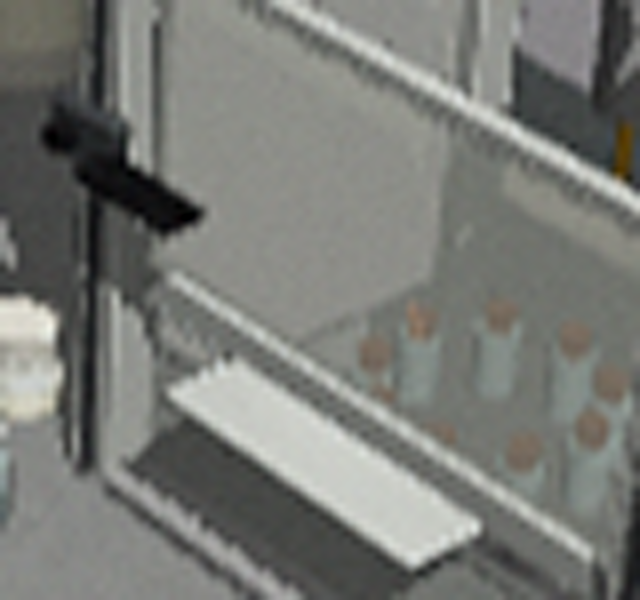

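View pics/c2.png

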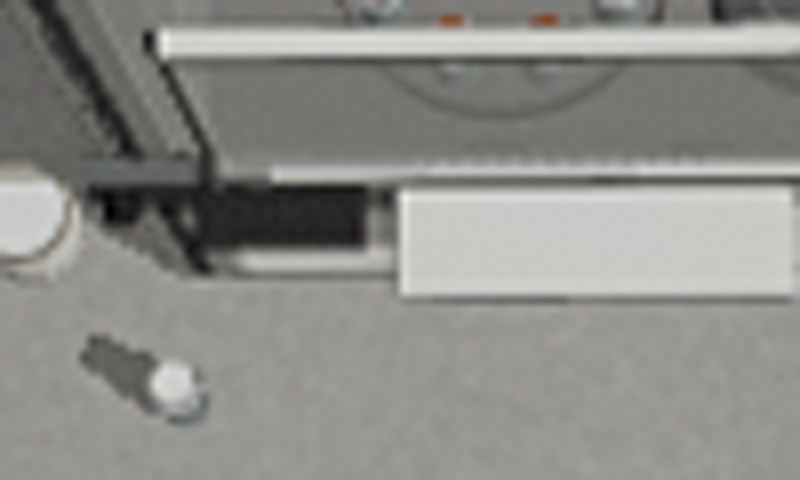

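View pics/c3.png

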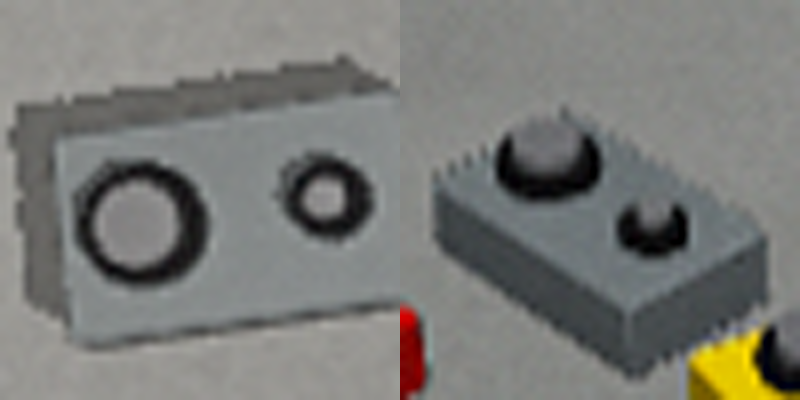

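```bash
cat >> h.py <<'E'
def P(m):
    f=K(m); A=np.array([[f,0,m['cx']],[0,f,m['cy']],[0,0,1]]); return A@np.c_[m['R'],m['t']]
def tri(ms,ps):
    X=cv2.triangulatePoints(P(ms[0]),P(ms[1]),np.array(ps[0],float).reshape(2,1),np.array(ps[1],float).reshape(2,1))
    X=(X[:3]/X[3]).ravel()
    r=[]
    for m,p in zip(ms,ps):
        q=P(m)@np.r_[X,1]; r.append(np.round(q[:2]/q[2]-p,2).tolist())
    return X,r
E
python3 - <<'E'
from h import *
mt,ms=bot.camera_model('top'),bot.camera_model('side')
def cv(p,o): return [(p[0]+.5)/8-.5+o[0],(p[1]+.5)/8-.5+o[1]]
T=(180,125);S=(255,140);T2=(130,185);S2=(180,165)
for n,a,b,t,s in [('lipFL',(400,294),(168,391),T,S),('lipFR',(793,294),(415,560),T,S),('lipBL',(400,187),(232,360),T,S),('lipBR',(793,187),(480,526),T,S),
 ('mark',(363,216),(184,218),T,S),('big',(140,221),(150,149),T2,S2),('small',(326,198),(255,213),T2,S2),('vialA_top',(174,382),(0,0),T,S)]:
    X,r=tri((mt,ms),(cv(a,t),cv(b,s))); print(n,np.round(X,4),r)
E
```

```text
lipFL [0.5547 0.0624 0.1259] [[-0.17, 0.23], [0.21, -0.02]]
lipFR [ 0.5564 -0.0948  0.1269] [[0.12, -0.15], [-0.15, 0.02]]
lipBL [0.5968 0.0643 0.1247] [[-0.58, 0.78], [0.7, -0.09]]
lipBR [ 0.5984 -0.0936  0.1252] [[-0.34, 0.44], [0.42, -0.07]]
mark [0.5671 0.0713 0.2084] [[-0.19, 0.26], [0.23, -0.03]]
big [0.395  0.3369 0.0636] [[-0.23, 0.35], [0.29, 0.01]]
small [0.4054 0.2597 0.0649] [[-0.12, 0.18], [0.16, 0.0]]
vialA_top [0.4921 0.1198 0.3187] [[1.74, -2.39], [-1.94, 0.1]]
```

Request:
jog_arm([
  [0,0,0,0,0,-6,1],
  [0,0,-9,0,0,-6,1],
  [0,0,-9,0,0,0,1],
  [0,0,0,-3,-5,0,1],
  [0,0,0,-3,-5,0,1],
  [0,0,0,-3,-5,0,1],
  [0,0,0,-3,-5,0,1],
  [0,0,0,-3,-5,0,1],
  [0,0,0,-3,-5,0,1],
  [0,0,0,-3,-5,0,1],
])

```text
clock: 2.9
position: [0.4341, 0.3388, 0.3142]
eef_rot: [180.0, 0.0, -179.9]
wrist_force: [-0.0, 1.1, 0.6]
finger_gap: 0.017
```

Request:
jog_arm([
  [0,0,0,0,-5.9,0,1],
  [0,0,0,0,-5.9,0,1],
  [0,0,0,0,-5.9,0,1],
  [0,0,0,0,-5.9,0,1],
  [0,0,0,0,-5.9,0,1],
  [0,0,0,0,-5.9,0,1],
  [0,-10,0,0,0,0,1],
  [0,-10,0,0,0,0,1],
  [0,-10,0,0,0,0,1],
  [0,-10,0,0,0,0,1],
])

```text
clock: 4.15
position: [0.438, -0.0282, 0.3169]
eef_rot: [-177.9, 34.4, 179.7]
wrist_force: [1.0, -1.3, 0.2]
finger_gap: 0.004
```

Run:
```python
from h import *
s=bot.read_state(); print(s['joint_pos'],s['position'],s['eef_rot'])
snap('wrist','w1.png'); print(bot.camera_model('wrist')); snap('side','s1.png')
```

```text
[-11.04559509  -8.24592434   0.41303824 142.18280177  33.71275911
  14.90717022  48.15688054] [ 0.43804254 -0.02823474  0.31685347] [-177.9394933    34.38191828  179.74622558]
{'vertical_fov': 69.47785151093734, 'cx': 255.89377075844948, 'cy': 191.23384150486444, 'R': array([[ 0.02748985,  0.99907396, -0.03309883],
       [ 0.65040352,  0.00726758,  0.7595541 ],
       [ 0.75909128, -0.04240762, -0.64960144]]), 't': array([ 0.02715428, -0.50705764,  0.07436978])}
```

View pics/w1.png

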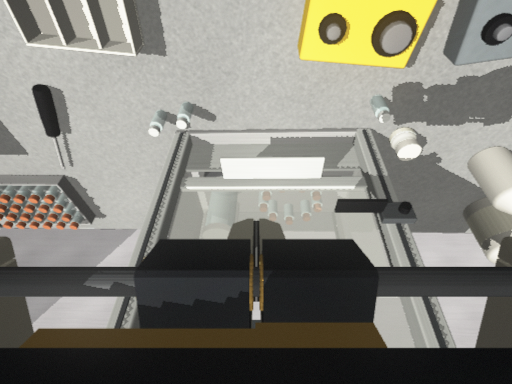

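View pics/s1.png

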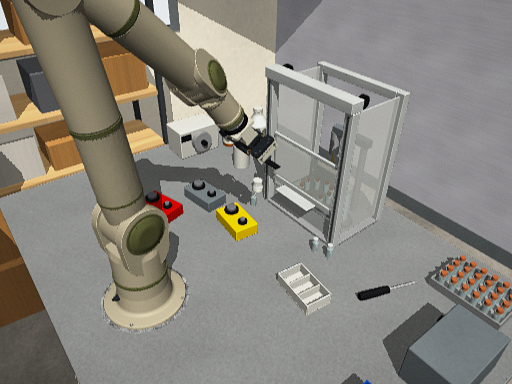

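Request:
jog_arm([
  [-2.1,0,0,1.6,0.24,4,1],
  [0,0,0,1.6,0.24,4,1],
  [0,0,0,1.6,0.24,4,1],
  [0,0,0,1.6,0.24,4,1],
  [0,0,0,1.6,0.24,4,1],
  [0,-5,0,0,0,0,1],
  [0,-5,0,0,0,0,1],
  [0,-5,0,0,0,0,1],
  [0,-5,0,0,0,0,1],
  [0,-5,0,0,0,0,1],
])

```text
clock: 5.5
position: [0.5052, -0.0659, 0.2709]
eef_rot: [-167.5, 43.3, -173.0]
wrist_force: [0.4, 0.4, 0.8]
finger_gap: 0.004
```

Run:
```python
from h import *
s=bot.read_state(); print(s['joint_pos'],s['position'],s['eef_rot'])
```

```text
[ 54.97910891  14.60747751 -74.01248479 146.49702514 114.96894992
  34.08795996 -27.71062521] [ 0.50517559 -0.06592815  0.2709432 ] [-167.51630876   43.30340162 -173.04872848]
```

```bash
cat > kin.py <<'E'
import numpy as np, itertools
from scipy.spatial.transform import Rotation as Ro
from scipy.optimize import least_squares
def T(R=np.eye(3),p=(0,0,0)):
    M=np.eye(4);M[:3,:3]=R;M[:3,3]=p;return M
rz=lambda a:T(Ro.from_euler('z',a,degrees=True).as_matrix())
ry=lambda a:T(Ro.from_euler('y',a,degrees=True).as_matrix())
tr=lambda x,z:T(p=(x,0,z))
def fk(q,p,s):
    d1,a0,L1,a,L2,c,b,d,o1,o7,o5,o3=p
    return (rz(s[0]*q[0]+o1)@tr(a0,d1)@ry(q[1])@rz(s[1]*q[2]+o3)@tr(a,L1)@ry(q[3])@tr(c,0)@rz(s[2]*q[4]+o5)@tr(0,L2)@ry(q[5])@tr(b,0)@rz(s[3]*q[6]+o7)@tr(0,d))
D=[([-76.53125926,34.38555731,-0.14389526,91.68036454,0.10208386,54.02471523,-4.5740591],[0.22226461,0.68953163,0.19305088],[-179.909877,.00846655717,162.136055]),
([-11.04559509,-8.24592434,0.41303824,142.18280177,33.71275911,14.90717022,48.15688054],[0.43804254,-0.02823474,0.31685347],[-177.9394933,34.38191828,179.74622558]),
([54.97910891,14.60747751,-74.01248479,146.49702514,114.96894992,34.08795996,-27.71062521],[0.50517559,-0.06592815,0.2709432],[-167.51630876,43.30340162,-173.04872848])]
def res(p,s,D):
    r=[]
    for q,x,e in D:
        M=fk(q,p,s); R=Ro.from_euler('xyz',e,degrees=True).as_matrix()
        r+=list(M[:3,3]-x)+list(0.3*(M[:3,:3]-R).ravel())
    r+=list(1e-3*np.array([p[1],p[3],p[5],p[6]]))
    return np.array(r)
def fit(D):
    best=[]
    for s in itertools.product([1,-1],repeat=4):
        for o5,o3,o1 in itertools.product([0,180],[0,180],[-4,148,0,180]):
            for o7 in (0,90,180,270):
                p0=[.36,0,.45,0,.4,0,0,.25,o1,o7,o5,o3]
                try: f=least_squares(res,p0,args=(s,D),x_scale=[.1]*8+[20]*4,max_nfev=40)
                except Exception: continue
                best.append((f.cost,s,f.x))
    best.sort(key=lambda t:t[0]); return best
if __name__=='__main__':
    for c,s,x in fit(D)[:6]: print(c,s,np.round(x,3))
E
time python3 kin.py
```

```text
Still running in the background as job /tmp/bash_jobs.1000/d463ba950950 (pid 682). You'll get a notice when it ends.
```

```bash
pkill -f kin.py; export OMP_NUM_THREADS=1 OPENBLAS_NUM_THREADS=1
cat > k2.py <<'E'
from kin import *
import time
out=[]
for s in itertools.product([1,-1],repeat=4):
    def ro(o):
        r=[]
        for q,x,e in D:
            M=Ro.from_euler('ZYZYZYZ',[s[0]*q[0]+o[0],q[1],s[1]*q[2]+o[1],q[3],s[2]*q[4]+o[2],q[5],s[3]*q[6]+o[3]],degrees=True)
            r+=list((M.inv()*Ro.from_euler('xyz',e,degrees=True)).as_rotvec())
        return r
    for o in itertools.product([-4,90,148,180],[0],[0,180],[0,90,180,270]):
        f=least_squares(ro,o,x_scale=20,max_nfev=30); out.append((f.cost,s,f.x))
out.sort(key=lambda t:t[0])
for o in out[:6]: print(o)
E
time timeout 300 python3 k2.py
```

```text
Traceback (most recent call last):
  File "k2.py", line 12, in <module>
    f=least_squares(ro,o,x_scale=20,max_nfev=30); out.append((f.cost,s,f.x))
  File "k2.py", line 8, in ro
    M=Ro.from_euler('ZYZYZYZ',[s[0]*q[0]+o[0],q[1],s[1]*q[2]+o[1],q[3],s[2]*q[4]+o[2],q[5],s[3]*q[6]+o[3]],degrees=True)
  File "scipy/spatial/transform/_rotation.pyx", line 1413, in scipy.spatial.transform._rotation.Rotation.from_euler
ValueError: Expected axis specification to be a non-empty string of upto 3 characters, got ZYZYZYZ

real	0m1.607s
user	0m0.808s
sys	0m0.264s
```

```bash
export OMP_NUM_THREADS=1 OPENBLAS_NUM_THREADS=1; sed -i "s/M=Ro.from_euler('ZYZYZYZ',\[\(.*\)\],degrees=True)/A=[\1]; M=Ro.from_euler('ZYZ',A[:3],degrees=True)*Ro.from_euler('YZY',A[3:6],degrees=True)*Ro.from_euler('z',A[6],degrees=True)/" k2.py; time timeout 300 python3 k2.py
```

```text
(np.float64(2.5920546203771328e-17), (-1, -1, -1, -1), array([ 2.78490533e-07, -1.75503061e-07,  1.53305262e-07,  8.99999998e+01]))
(np.float64(2.59205481672236e-17), (-1, -1, -1, -1), array([ 2.78605619e-07, -1.75482744e-07,  1.53321226e-07,  4.50000000e+02]))
(np.float64(2.5920551070440264e-17), (-1, -1, -1, -1), array([ 2.78927747e-07, -1.75811439e-07,  1.53380522e-07,  8.99999998e+01]))
(np.float64(2.5920554870919124e-17), (-1, -1, -1, -1), array([ 3.60000000e+02, -1.75552386e-07,  1.53287910e-07,  4.50000000e+02]))
(np.float64(2.5920559361018046e-17), (-1, -1, -1, -1), array([ 2.78684094e-07, -1.75682801e-07,  1.53541820e-07,  8.99999998e+01]))
(np.float64(2.592057538167981e-17), (-1, -1, -1, -1), array([ 2.79084519e-07, -1.75761725e-07,  1.53527055e-07,  8.99999998e+01]))
real	0m56.511s
user	0m48.734s
sys	0m0.189s
```

Request:
jog_arm([
  [0,8,0,-1,0,-2,1],
  [0,8,0,-1,0,-2,1],
  [0,8,0,-1,0,-2,1],
  [0,8,0,-1,0,-2,1],
  [0,8,0,-1,0,-2,1],
  [0,3.3,0,0,0,0,1],
  [0,0,0,0,0,0,1],
  [0,0,0,0,0,0,1],
  [0,0,0,0,0,0,1],
  [0,0,0,0,0,0,1],
])

```text
clock: 6.75
position: [0.4891, -0.0851, 0.3216]
eef_rot: [-165.4, 14.8, 179.6]
wrist_force: [0.2, -0.5, -0.3]
finger_gap: 0.006
```

Run:
```python
from h import *
s=bot.read_state(); print(s['joint_pos'].tolist(),s['position'].tolist(),s['eef_rot'].tolist(),s['clock'])
bot.camera_model('top')
```

```text
[50.10000153530474, 11.604706509371413, -67.61775353873732, 120.70921670343152, 38.32719549232728, 51.243186244194305, 47.82797137872529] [0.4890544341368858, -0.08507784479721096, 0.32156511050570274] [-165.37902295030878, 14.775698066083462, 179.5542386240437] 6.75
```

```bash
cat > k3.py <<'E'
from kin import D,Ro,np,itertools
D=D+[([50.10000153530474,11.604706509371413,-67.61775353873732,120.70921670343152,38.32719549232728,51.243186244194305,47.82797137872529],[0.4890544341368858,-0.08507784479721096,0.32156511050570274],[-165.37902295030878,14.775698066083462,179.5542386240437])]
def mats(q):
    ax='zyzyzyz'; sg=[-1,1,-1,1,-1,1,-1]; R=[np.eye(3)]
    for a,s,v,o in zip(ax,sg,q,[0,0,0,0,0,0,90]): R.append(R[-1]@Ro.from_euler(a,s*v+o,degrees=True).as_matrix())
    return R
# columns: name->(frame, axis)
C={'d1z':(0,2),'1x':(1,0),'1y':(1,1),'3z':(3,2),'3x':(3,0),'3y':(3,1),'4x':(4,0),'5z':(5,2),'5x':(5,0),'5y':(5,1),'6x':(6,0),'7z':(7,2)}
def solve(names,D=D):
    A=[];b=[]
    for q,x,e in D:
        R=mats(q); A.append(np.stack([R[C[n][0]][:,C[n][1]] for n in names],1)); b.append(x)
    A=np.vstack(A);b=np.hstack(b); s=np.linalg.lstsq(A,b,rcond=None)
    return s[0],np.abs(A@s[0]-b).max(),s[3][-1]
if __name__=='__main__':
    base=['d1z','3z','5z','7z']; ex=[n for n in C if n not in base]
    out=[]
    for k in range(0,5):
        for c in itertools.combinations(ex,k):
            x,e,sv=solve(base+list(c)); out.append((e,k,c,np.round(x,4),sv))
    out.sort(key=lambda t:(t[0]>2e-3,t[1],t[0]))
    for o in out[:12]: print(o)
E
python3 k3.py
```

```text
(np.float64(0.00029542115603835295), 2, ('1y', '3y'), array([ 0.2842,  0.6467,  0.4424,  0.3642, -0.0299, -0.0266]), np.float64(0.3852201500491211))
(np.float64(2.9321710615093366e-09), 3, ('1y', '3y', '5y'), array([ 2.836e-01,  6.469e-01,  4.423e-01,  3.640e-01, -2.990e-02,
       -2.640e-02, -4.000e-04]), np.float64(0.32114925726670057))
(np.float64(0.00018840367784314638), 3, ('1x', '1y', '3y'), array([ 2.842e-01,  6.471e-01,  4.425e-01,  3.646e-01, -3.000e-04,
       -3.000e-02, -2.660e-02]), np.float64(0.335927825885836))
(np.float64(0.0002673775583577481), 3, ('1y', '3x', '3y'), array([ 2.839e-01,  6.466e-01,  4.421e-01,  3.639e-01, -2.990e-02,
        4.000e-04, -2.660e-02]), np.float64(0.2475570068084713))
(np.float64(0.00029100774027431), 3, ('1y', '3y', '6x'), array([ 2.842e-01,  6.467e-01,  4.423e-01,  3.643e-01, -2.990e-02,
       -2.660e-02, -1.000e-04]), np.float64(0.3336775706517856))
(np.float64(0.0002918584829336157), 3, ('1y', '3y', '5x'), array([ 2.843e-01,  6.467e-01,  4.425e-01,  3.641e-01, -3.000e-02,
       -2.650e-02,  1.000e-04]), np.float64(0.231249742626064
[... 547 characters left out ...]
0.000e+00, -2.640e-02, -4.000e-04]), np.float64(0.24329876749959523))
(np.float64(2.7047394879353703e-09), 4, ('1y', '3y', '5x', '5y'), array([ 2.836e-01,  6.469e-01,  4.423e-01,  3.640e-01, -2.990e-02,
       -2.640e-02,  0.000e+00, -4.000e-04]), np.float64(0.21355832971438493))
(np.float64(2.707374824328923e-09), 4, ('1x', '1y', '3y', '5y'), array([ 2.836e-01,  6.469e-01,  4.423e-01,  3.640e-01,  0.000e+00,
       -2.990e-02, -2.640e-02, -4.000e-04]), np.float64(0.24946469549461234))
(np.float64(2.942049992515905e-09), 4, ('1y', '3y', '4x', '5y'), array([ 2.836e-01,  6.469e-01,  4.423e-01,  3.640e-01, -2.990e-02,
       -2.640e-02,  0.000e+00, -4.000e-04]), np.float64(0.14191196442056944))
```

```bash
export OMP_NUM_THREADS=1
cat > ik.py <<'E'
from k3 import *
from scipy.optimize import least_squares
N=['d1z','3z','5z','7z','1y','3y','5y']; PRM=solve(N)[0]
LO=np.array([-147.43,-19.82,-74.19,6.32,-59.91,6.04,-150.56]);HI=np.array([147.43,112.94,73.91,146.72,239.91,106.73,150.56])
def fk(q):
    R=mats(q); return sum(R[C[n][0]][:,C[n][1]]*v for n,v in zip(N,PRM)),R[7]
def rot(az,dl,roll):
    # tool z points horizontally at azimuth az (deg, from +x), depressed dl; roll=0: tool y horizontal
    a,d=np.radians([az,dl]); z=np.array([np.cos(a)*np.cos(d),np.sin(a)*np.cos(d),-np.sin(d)])
    y=np.array([-np.sin(a),np.cos(a),0]); x=np.cross(y,z)
    return np.stack([x,y,z],1)@Ro.from_euler('z',roll,degrees=True).as_matrix()
def ik(p,R,q0,reg=1e-4):
    f=lambda q: np.r_[fk(q)[0]-p,0.3*Ro.from_matrix(R.T@fk(q)[1]).as_rotvec(),reg*(q-q0)/100]
    s=least_squares(f,np.clip(q0,LO+1,HI-1),bounds=(LO,HI),x_scale=50,max_nfev=60)
    return s.x,np.linalg.norm(f(s.x)[:6]),np.min(np.minimum(s.x-LO,HI-s.x))
if __name__=='__main__':
    import sys
    rng=np.random.default_rng(0)
    res=[]
    for az in (-60,-45,-30,-15,15,30,45,60):
        for dl in (25,35,45):
            for roll in (0,90,-90,180):
                b=None
                for k in range(5):
                    q0=np.array([-az*.5,rng.uniform(0,60),rng.uniform(-30,30),rng.uniform(80,140),rng.uniform(-40,60),rng.uniform(20,90),rng.uniform(-120,120)])
                    q,e,m=ik(np.array([.575,-.016,.10]),rot(az,dl,roll),q0)
                    if e<1e-3 and (b is None or m>b[0]): b=(m,q)
                if b: print(az,dl,roll,round(b[0],1),np.round(b[1]),flush=True)
E
timeout 570 python3 ik.py
```

```text
-60 25 0 16.8 [-23.  52. -25. 130.  82.  85. -92.]
-60 25 90 0.0 [ -75.   75.   63.  133.   48.    6. -147.]
-60 25 -90 16.6 [-26.  51. -20. 130.  82.  80.  -2.]
-60 25 180 16.1 [-33.  50. -10. 131.  81.  73.  88.]
-60 35 0 16.4 [-24.  45. -18. 130.  81.  68. -85.]
-60 35 90 0.0 [ -70.   64.   59.  133.   51.    6. -143.]
-60 35 -90 15.7 [-33.  44.  -5. 131.  81.  59.   6.]
-60 35 180 17.2 [-11.  49. -37. 130.  82.  83.  95.]
-60 45 0 17.2 [-20.  39. -16. 130.  79.  57. -75.]
-60 45 90 6.0 [ -61.   50.   48.  132.   59.   12. -145.]
-60 45 -90 17.6 [-13.  40. -27. 129.  80.  64.  14.]
-60 45 180 16.9 [-24.  38. -10. 130.  78.  53. 105.]
-45 25 0 5.8 [-21.  54. -29. 141.  96.  89. -99.]
-45 25 -90 5.7 [-21.  54. -28. 141.  96.  88.  -9.]
-45 35 0 6.5 [-20.  45. -23. 140.  98.  71. -91.]
-45 35 -90 6.1 [-27.  44. -14. 141.  99.  65.  -3.]
-45 35 180 7.3 [ -9.  49. -41. 139.  96.  85.  93.]
-45 45 0 9.9 [ -2.  43. -42. 137.  94.  71. -76.]
-45 45 -90 9.8 [ -3.  42. -40. 137.  94.  69.  13.]
-30 45 0 1.9 [ -7.  39. -29. 145. 114.  61. -80.]
-30 45 -90 2.4 [  1.  42. -41. 144. 110.  68.  
[... 782 characters left out ...]
.8 [ 56.  49. -56. 135. 185.  10.  60.]
45 45 180 0.0 [ 57.  49. -57. 135. 184.  10. 151.]
60 25 0 0.0 [  68.   66.  -59.  126.  -60.   15. -119.]
60 25 90 6.4 [ 69.  68. -63. 126. -50.  12. 141.]
60 25 -90 7.0 [ 69.  67. -62. 126. -53.  13. -36.]
60 25 180 7.1 [ 69.  67. -62. 126. -53.  13.  54.]
60 35 0 2.4 [ 69.  67. -72. 126.  37.  11. 138.]
60 35 90 5.2 [ 63.  58. -58. 127. -50.  11. 134.]
60 35 -90 6.0 [ 63.  57. -57. 127. -53.  12. -43.]
60 35 180 6.1 [ 63.  57. -57. 127. -54.  12.  48.]
60 45 0 5.8 [ 63.  57. -67. 126.  35.  12. 133.]
60 45 90 4.5 [ 57.  50. -54. 126. -34.  11. 112.]
60 45 -90 0.1 [ 52.  46. -45. 126. -60.  16. -43.]
60 45 180 6.4 [ 54.  47. -48. 126. -53.  14.  41.]
```

```bash
export OMP_NUM_THREADS=1
cat > plan.py <<'E'
from ik import *
def toolR(az,dl,flip=False):
    a,d=np.radians([az,dl]); z=np.array([np.cos(a)*np.cos(d),np.sin(a)*np.cos(d),-np.sin(d)])
    v=np.cross(z,[1,0,0]); v/=np.linalg.norm(v)
    if flip: v=-v
    return np.stack([np.cross(v,z),v,z],1)
def jstep(q,p,R):
    # damped min-norm iteration to emulate jogging
    for _ in range(8):
        x,r=fk(q); e=np.r_[p-x,0.3*(r@Ro.from_matrix(r.T@R).as_rotvec())]
        J=np.zeros((6,7))
        for i in range(7):
            dq=q.copy();dq[i]+=.1; x2,r2=fk(dq)
            J[:,i]=np.r_[(x2-x)/.1,0.3*(r@Ro.from_matrix(r.T@r2).as_rotvec())/.1]
        q=np.clip(q+J.T@np.linalg.solve(J@J.T+1e-9*np.eye(6),e),LO,HI)
    return q,np.linalg.norm(e)
def euler(R): return Ro.from_matrix(R).as_euler('xyz',degrees=True)
def run(q,way,n=12):
    p,R=fk(q)
    for (p2,R2) in way:
        rv=Ro.from_matrix(R.T@R2).as_rotvec(); 
        for k in range(1,n+1):
            q,e=jstep(q,p+(p2-p)*k/n,R@Ro.from_rotvec(rv*k/n).as_matrix())
        print(np.round(q,1),'err',round(e,4),'margin',round(np.min(np.minimum(q-LO,HI-q)),1),'turn',round(np.degrees(np.linalg.norm(rv))))
        p,R=p2,R2
    return q
E
cat > a.py <<'E'
from plan import *
q=np.array(D[3][0])
for fl in (0,1):
  for az,dl in ((-45,45),(-50,42),(-50,45)):
    R=toolR(az,dl,fl); print(fl,az,dl,np.round(R,2).tolist(),euler(R).round(1))
    w=[(np.array([.47,.05,.30]),R),(np.array([.52,-.02,.085]),R),(np.array([.566,-.03,.085]),R),(np.array([.566,-.03,.19]),R)]
    run(q.copy(),w)
E
python3 a.py
```

```text
0 -45 45 [[0.87, 0.0, 0.5], [0.29, -0.82, -0.5], [0.41, 0.58, -0.71]] [140.8 -24.1  18.4]
[ -16.4   12.8  -36.8  133.5   61.2   64.2 -150.6] err 0.1337 margin 0.0 turn 168
[  13.    62.1  -74.2  142.    87.7  103.9 -150.6] err 0.2938 margin 0.0 turn 0
[  19.    64.8  -74.2  136.9   92.5  106.1 -150.6] err 0.25 margin 0.0 turn 0
[  18.8   44.4  -74.2  134.4   85.6   89.3 -150.6] err 0.195 margin 0.0 turn 0
0 -50 42 [[0.88, 0.0, 0.48], [0.31, -0.76, -0.57], [0.36, 0.65, -0.67]] [135.9 -21.3  19.4]
[ -23.3   15.2  -31.7  132.4   59.9   68.8 -150.6] err 0.1306 margin 0.0 turn 167
[ -75.2   64.5   68.5  145.1   41.4    6.  -150.6] err 0.1779 margin 0.0 turn 0
[ -70.7   64.2   67.8  140.6   43.4    6.  -150.6] err 0.167 margin 0.0 turn 0
[ -72.    48.7   69.6  138.    52.2    6.  -150.6] err 0.055 margin 0.0 turn 0
0 -50 45 [[0.89, 0.0, 0.45], [0.28, -0.79, -0.54], [0.36, 0.61, -0.71]] [139.3 -21.2  17.2]
[ -19.4   14.1  -33.6  131.3   58.1   66.7 -150.6] err 0.1176 margin 0.0 turn 168
[ -73.    60.7   67.   144.5   42.8    6.  -150.6] err 0.1688 margin 0.0 turn 0
[ -68.3   60.2   65.6  13
[... 579 characters left out ...]
5, -0.67]] [-135.9   21.3 -160.6]
[ -0.4  22.9 -63.2 131.3  62.6  82.1  -1. ] err 0.0 margin 11.0 turn 31
[ -3.7  49.5 -49.9 141.4  88.8  83.6 -28.6] err 0.0 margin 5.3 turn 0
[  0.3  49.2 -48.4 136.7  92.2  82.1 -21.2] err 0.0 margin 10.0 turn 0
[  5.   36.2 -53.1 133.5  83.2  77.9  -7. ] err 0.0 margin 13.2 turn 0
1 -50 45 [[-0.89, -0.0, 0.45], [-0.28, 0.79, -0.54], [-0.36, -0.61, -0.71]] [-139.3   21.2 -162.8]
[  2.8  21.4 -64.  130.3  61.4  78.9   1.5] err 0.0 margin 10.2 turn 27
[ -1.2  47.7 -50.8 140.8  88.8  80.  -26.6] err 0.0 margin 5.9 turn 0
[  2.7  47.6 -49.2 136.   91.7  78.5 -19.4] err 0.0 margin 10.8 turn 0
[  7.5  34.9 -53.8 132.4  81.8  74.4  -4.8] err 0.0 margin 14.3 turn 0
```

```bash
cat > b.py <<'E'
from plan import *
q=np.array(D[3][0]); p,R0=fk(q)
R=toolR(-47,45,1); print(euler(R),R.round(3).tolist())
rv=Ro.from_matrix(R0.T@R).as_rotvec(degrees=True); print('turn/4',rv/4)
d=np.array([.53,-.01,.085])-p; print('shift cm/6',R.T@d*100/6)
q=run(q,[(p,R),(p+d,R),(np.array([.566,-.03,.085]),R),(np.array([.566,-.03,.19]),R)])
E
python3 b.py
```

```text
[-140.14337445   22.90799342 -161.99764142] [[-0.876, -0.0, 0.482], [-0.285, 0.807, -0.517], [-0.389, -0.59, -0.707]]
turn/4 [ 4.75864104 -3.80739598 -2.97407052]
shift cm/6 [0.58067513 3.33750649 2.46994121]
[ 28.9  11.9 -64.5 134.9  70.6  60.3  15.6] err 0.0 margin 9.7 turn 27
[  0.   48.7 -53.1 140.7  90.5  81.8 -27.3] err 0.0 margin 6.0 turn 0
[  4.5  48.4 -51.7 137.5  94.1  80.1 -21.4] err 0.0 margin 9.2 turn 0
[  9.8  35.4 -56.8 133.9  84.1  75.   -6.8] err 0.0 margin 12.8 turn 0
```

Request:
jog_arm([
  [4.76,-3.81,-2.97,0,0,0,1],
  [4.76,-3.81,-2.97,0,0,0,1],
  [4.76,-3.81,-2.97,0,0,0,1],
  [4.76,-3.81,-2.97,0,0,0,1],
  [0,0,0,0.5,2.5,1.85,1],
  [0,0,0,0.5,2.5,1.85,1],
  [0,0,0,0.5,2.5,1.85,1],
  [0,0,0,0.5,2.5,1.85,1],
  [0,0,0,0,0,0,1],
  [0,0,0,0,0,0,1],
])

```text
clock: 8.0
position: [0.5077, -0.0484, 0.2033]
eef_rot: [-140.1, 22.9, -162.0]
wrist_force: [-0.1, 0.2, 0.3]
finger_gap: 0.01
```

```bash
cat > st.py <<'E'
from plan import *
from cell import bot
import sys
s=bot.read_state(); q=np.array(s['joint_pos']); p=np.array(s['position']); R=Ro.from_euler('xyz',s['eef_rot'],degrees=True).as_matrix()
print(s['clock'],q.round(1),p.round(4),np.array(s['eef_rot']).round(1),np.array(s['wrist_force']).round(1),'fk',(fk(q)[0]-p).round(4))
E
cat > c.py <<'E'
from st import *
Rt=toolR(-47,45,1); print('turn',Ro.from_matrix(R.T@Rt).as_rotvec(degrees=True).round(2)); t=np.array([.53,-.01,.085]); print('shift',(Rt.T@(t-p)*100).round(2))
run(q,[(p,Rt),(t,Rt),(np.array([.566,-.03,.085]),Rt),(np.array([.566,-.03,.19]),Rt)])
E
python3 c.py
python3 - <<'E'
from h import *
snap('side','s2.png'); snap('wrist','w2.png')
E
```

```text
8.0 [ 10.8  31.  -59.4 140.4  81.5  73.3 -10.6] [ 0.5077 -0.0484  0.2033] [-140.1   22.9 -162. ] [-0.1  0.2  0.3] fk [-0.  0. -0.]
turn [-0.    0.02 -0.03]
shift [ 1.56 10.08  7.46]
[ 10.8  31.  -59.4 140.4  81.5  73.3 -10.5] err 0.0 margin 6.3 turn 0
[-1.000e-01  4.860e+01 -5.290e+01  1.407e+02  9.060e+01  8.170e+01
 -2.740e+01] err 0.0 margin 6.0 turn 0
[  4.3  48.3 -51.4 137.5  94.1  79.9 -21.4] err 0.0 margin 9.2 turn 0
[  9.7  35.3 -56.5 133.9  84.1  74.8  -6.8] err 0.0 margin 12.8 turn 0
```

View pics/s2.png

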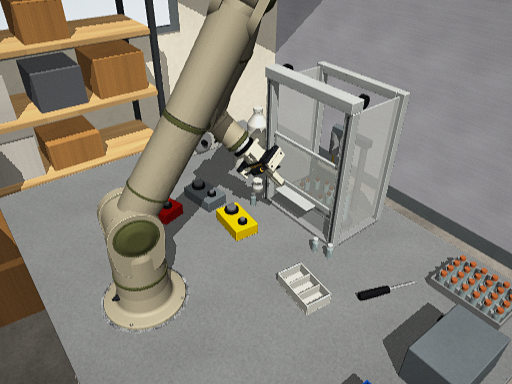

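View pics/w2.png

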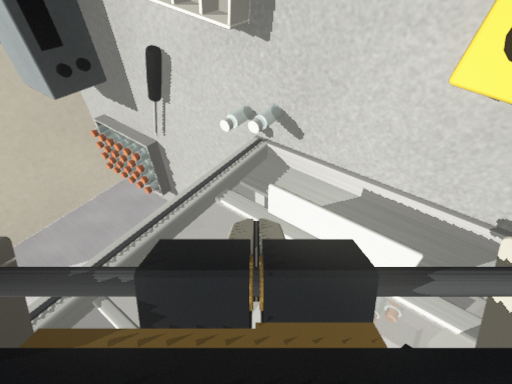

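```bash
cat > d.py <<'E'
from st import *
Rt=toolR(-47,45,1)
w=[np.array(x) for x in ([.53,-.045,.078],[.566,-.06,.078],[.566,-.06,.19])]
o=p
for t in w: print('shift',(Rt.T@(t-o)*100).round(2)); o=t
run(q,[(t,Rt) for t in w])
E
python3 d.py
```

```text
8.1 [ 10.8  30.9 -59.4 140.4  81.5  73.3 -10.6] [ 0.5079 -0.0488  0.2041] [-140.1   23.1 -162.1] [-0.  -0.5  0.5] fk [-0.  0. -0.]
shift [2.86 7.75 9.78]
shift [-2.73 -1.21  2.51]
shift [-4.36 -6.61 -7.92]
[  3.6  49.3 -52.  142.7  94.5  81.4 -27.7] err 0.0 margin 4.0 turn 0
[  7.5  48.9 -50.7 139.   97.5  79.5 -21.5] err 0.0 margin 7.7 turn 0
[ 13.2  34.5 -55.9 135.2  86.6  72.7  -5.7] err 0.0 margin 11.6 turn 0
```

Request:
jog_arm([
  [0,0,0,0.72,1.94,2.44,1],
  [0,0,0,0.72,1.94,2.44,1],
  [0,0,0,0.71,1.94,2.45,1],
  [0,0,0,0.71,1.93,2.45,1],
  [0,0,0,0,0,0,1],
  [0,0,0,-0.69,-0.3,0.63,1],
  [0,0,0,-0.68,-0.3,0.63,1],
  [0,0,0,-0.68,-0.3,0.63,1],
  [0,0,0,-0.68,-0.31,0.62,1],
  [0,0,0,0,0,0,1],
])

```text
clock: 9.35
position: [0.5666, -0.0601, 0.077]
eef_rot: [-140.1, 23.0, -162.1]
wrist_force: [-0.4, 0.5, 0.2]
finger_gap: 0.002
```

```bash
python3 st.py
python3 - <<'E'
from h import *
snap('side','s3.png'); snap('top','t3.png')
a=cv2.resize(cv2.imread('pics/s3.png')[130:240,220:340],None,fx=5,fy=5,interpolation=2);cv2.imwrite('pics/s3c.png',a)
a=cv2.resize(cv2.imread('pics/t3.png')[110:230,150:310],None,fx=5,fy=5,interpolation=2);cv2.imwrite('pics/t3c.png',a)
E
```

```text
9.35 [  7.4  49.1 -50.5 139.   97.6  79.5 -21.7] [ 0.5666 -0.0601  0.077 ] [-140.1   23.  -162.1] [-0.4  0.5  0.2] fk [-0.  0. -0.]
```

View pics/s3c.png

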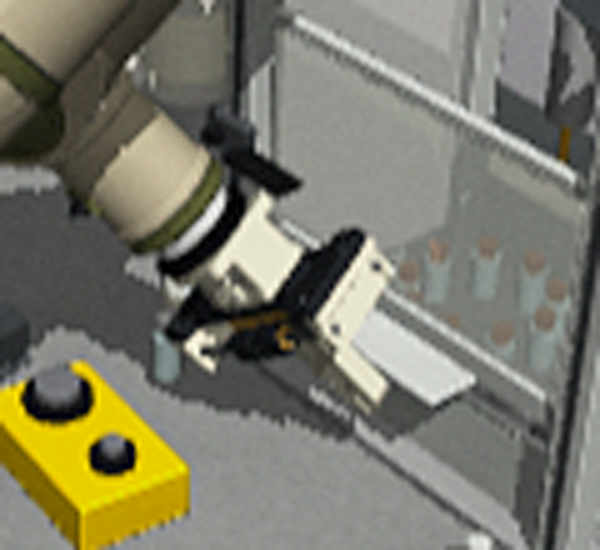

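View pics/t3c.png

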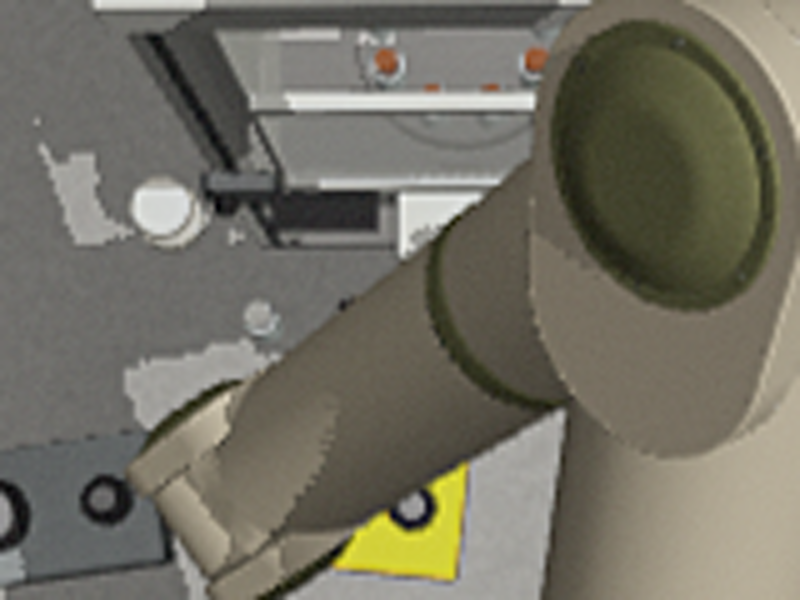

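Run:
```python
import cv2,numpy as np
a=cv2.imread('pics/side0.png')[148:174,258:284]; b=cv2.imread('pics/top0.png')[140:162,200:232]
f=lambda i,s:cv2.resize(cv2.convertScaleAbs(i,alpha=2.2,beta=10),None,fx=s,fy=s,interpolation=0)
cv2.imwrite('pics/m1.png',f(a,20)); cv2.imwrite('pics/m2.png',f(b,20))
```

```text
(no output)
```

View pics/m1.png

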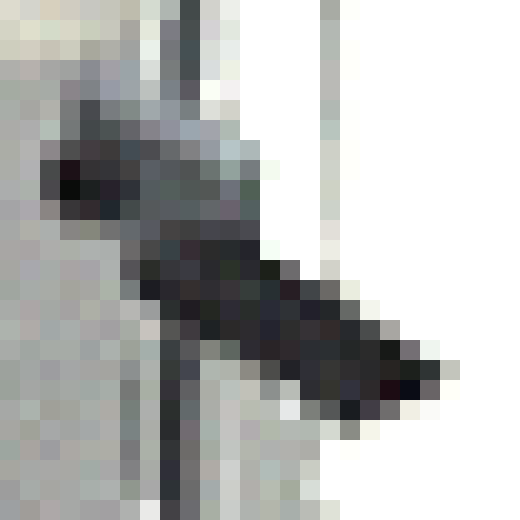

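View pics/m2.png

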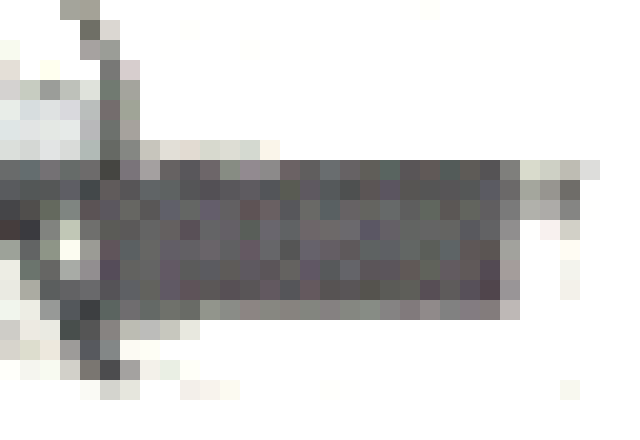

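Run:
```python
from h import *
from scipy.optimize import least_squares
mt,ms=bot.camera_model('top'),bot.camera_model('side')
def pr(m,X): q=P(m)@np.r_[X,1]; return q[:2]/q[2]
# pixel-centre coords (edge coordinate -0.5)
obs_top_end_col=200+25.3-.5; rows=(140+8-.5,140+15.6-.5)
side_right=(258+22.2-.5); side_bottom=148+21.6-.5; 
def f(v):
    y,z,xf,xb=v
    tb=pr(mt,[xb,y,z+.003]);tf=pr(mt,[xf,y,z+.003])
    c=[pr(ms,[x,y,z+d]) for x in (xf,xb) for d in (-.003,.003)]
    return [(tb[0]+tf[0])/2-obs_top_end_col,tb[1]-rows[0],tf[1]-rows[1],max(k[0] for k in c)-side_right,max(k[1] for k in c)-side_bottom]
s=least_squares(f,[.07,.21,.558,.582],diff_step=1e-4); print(s.x,s.fun)
y,z,xf,xb=s.x
for x in (xf,xb):
    for d in (-.003,.003): print(x.round(3),d,((pr(ms,[x,y,z+d])+.5-[258,148])*20).round())
# lip with same method
print([pr(ms,[.5555,.064,.126]),pr(ms,[.5555,.064,.120])])
```

```text
[0.07200783 0.20550613 0.5571261  0.57914225] [-0.28767117  0.37079969  0.01651834  0.56667843 -0.06729546]
0.557 -0.003 [358. 431.]
0.557 0.003 [359. 402.]
0.579 -0.003 [454. 391.]
0.579 0.003 [455. 362.]
[array([275.66152944, 188.12045712]), array([275.59620279, 189.48355016])]
```

Request:
jog_arm([
  [0,0,0,-0.12,-0.18,-0.21,1],
  [0,0,0,-0.12,-0.18,-0.21,1],
  [0,0,0,-0.12,-0.18,-0.21,1],
  [0,0,0,-0.12,-0.18,-0.21,1],
  [0,0,0,-0.12,-0.18,-0.21,1],
  [0,0,0,-0.12,-0.18,-0.21,1],
  [0,0,0,-0.16,-0.24,-0.28,1],
  [0,0,0,-0.16,-0.24,-0.28,1],
  [0,0,0,-0.16,-0.24,-0.28,1],
  [0,0,0,-0.16,-0.24,-0.28,1],
])

```text
clock: 10.7
position: [0.5661, -0.0594, 0.1108]
eef_rot: [-140.2, 22.9, -162.0]
wrist_force: [-5.9, 2.2, -2.5]
finger_gap: 0.005
```

```bash
python3 st.py
python3 - <<'E'
from h import *
snap('side','s4.png')
a=cv2.resize(cv2.imread('pics/s4.png')[130:240,220:340],None,fx=5,fy=5,interpolation=2);cv2.imwrite('pics/s4c.png',a)
E
```

```text
10.7 [  8.8  44.5 -52.2 138.2  94.3  77.3 -17.3] [ 0.5661 -0.0594  0.1108] [-140.2   22.9 -162. ] [-5.9  2.2 -2.5] fk [-0.  0. -0.]
```

View pics/s4c.png

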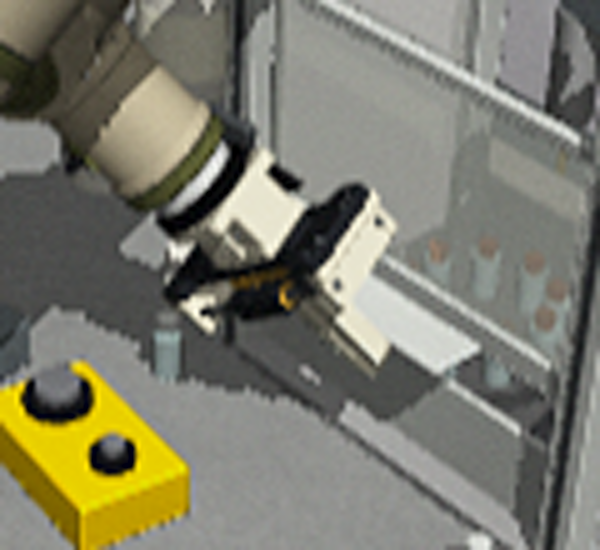

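```bash
cat > lz.py <<'E'
from h import *
from scipy.optimize import minimize_scalar
import sys
m=bot.camera_model('side')
def z(u,v,X):
    def f(z):
        q=P(m)@np.array([X[0],X[1],z,1]); return np.hypot(*(q[:2]/q[2]-[u,v]))
    r=minimize_scalar(f,bounds=(.05,.35),method='bounded'); return r.x,r.fun
E
python3 - <<'E'
from lz import *
for n in ('side0','s3','s4'):
    a=cv2.imread(f'pics/{n}.png')[180:220,290:330]; cv2.imwrite(f'pics/fr_{n}.png',cv2.resize(a,None,fx=8,fy=8,interpolation=2))
cv2.imwrite('pics/fr.png',np.hstack([cv2.imread(f'pics/fr_{n}.png')[:,:] for n in('side0','s4')]))
E
```

```text
(no output)
```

View pics/fr.png

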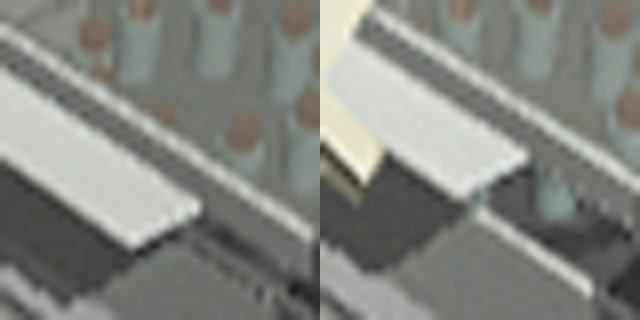

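Request:
jog_arm([
  [0,0,0,-0.2,-0.3,-0.35,1],
  [0,0,0,-0.23,-0.35,-0.42,1],
  [0,0,0,-0.23,-0.35,-0.42,1],
  [0,0,0,-0.23,-0.35,-0.42,1],
  [0,0,0,-0.23,-0.35,-0.42,1],
  [0,0,0,-0.23,-0.35,-0.42,1],
  [0,0,0,-0.23,-0.35,-0.42,1],
  [0,0,0,-0.2,-0.3,-0.35,1],
  [0,0,0,0,0,0,1],
  [0,0,0,0,0,0,1],
])

```text
clock: 12.0
position: [0.5662, -0.0595, 0.1569]
eef_rot: [-140.1, 23.0, -162.0]
wrist_force: [-7.5, 3.4, 1.3]
finger_gap: 0.006
```

```bash
python3 st.py
python3 - <<'E'
from h import *
snap('side','s5.png')
a=cv2.resize(cv2.imread('pics/s5.png')[140:215,250:330],None,fx=8,fy=8,interpolation=2);cv2.imwrite('pics/s5c.png',a)
E
```

```text
12.0 [ 11.2  38.6 -54.4 136.7  89.9  74.6 -10.9] [ 0.5662 -0.0595  0.1569] [-140.1   23.  -162. ] [-7.5  3.4  1.3] fk [-0.  0. -0.]
```

View pics/s5c.png

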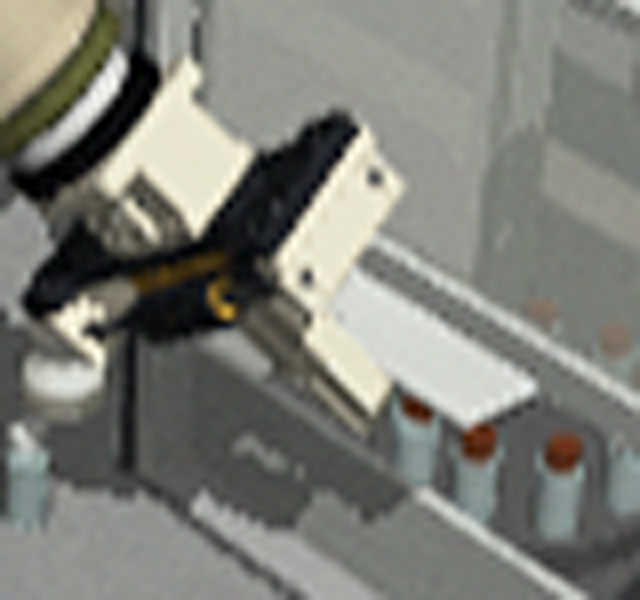

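Run:
```python
from lz import *
for nm,o,fr,br in (('0',(290,180),(135,242),(200,206)),('4',(290,180),(145,193),(207,157)),('5',(250,140),(465,423),(537,386))):
    g=lambda p:[(p[0]+.5)/8-.5+o[0],(p[1]+.5)/8-.5+o[1]]
    print(nm,z(*g(fr),(.5564,-.0948)),z(*g(br),(.5995,-.0948)))
```

```text
0 (np.float64(0.12598492430457572), np.float64(0.18569789547189605)) (np.float64(0.12469235966435088), np.float64(0.8857788630268798))
4 (np.float64(0.15202479866287313), np.float64(0.7986088988967449)) (np.float64(0.1507595537672276), np.float64(0.738895555419694))
5 (np.float64(0.19748017613261526), np.float64(0.35936014098352204)) (np.float64(0.1975600495100797), np.float64(0.8384977958488905))
```

Request:
jog_arm([
  [0,0,0,-0.1,-0.15,-0.18,1],
  [0,0,0,-0.1,-0.15,-0.18,1],
  [0,0,0,-0.1,-0.15,-0.18,1],
  [0,0,0,-0.1,-0.15,-0.18,1],
  [0,0,0,0,0,0,1],
  [0,0,0,0,0,0,1],
  [0,0,0,0.13,0.2,0.23,1],
  [0,0,0,0.13,0.2,0.23,1],
  [0,0,0,0.13,0.2,0.23,1],
  [0,0,0,0.13,0.2,0.23,1],
])

```text
clock: 13.3
position: [0.5667, -0.0595, 0.1532]
eef_rot: [-140.1, 23.0, -162.0]
wrist_force: [-0.6, 0.3, 0.1]
finger_gap: 0.007
```

```bash
python3 st.py
python3 - <<'E'
from h import *
snap('top','t6.png'); snap('side','s6.png')
a=cv2.resize(cv2.imread('pics/s6.png')[140:215,250:330],None,fx=8,fy=8,interpolation=2);cv2.imwrite('pics/s6c.png',a)
E
```

```text
13.3 [ 11.   39.1 -54.2 136.7  90.3  74.8 -11.4] [ 0.5667 -0.0595  0.1532] [-140.1   23.  -162. ] [-0.6  0.3  0.1] fk [-0.  0. -0.]
```

View pics/s6c.png

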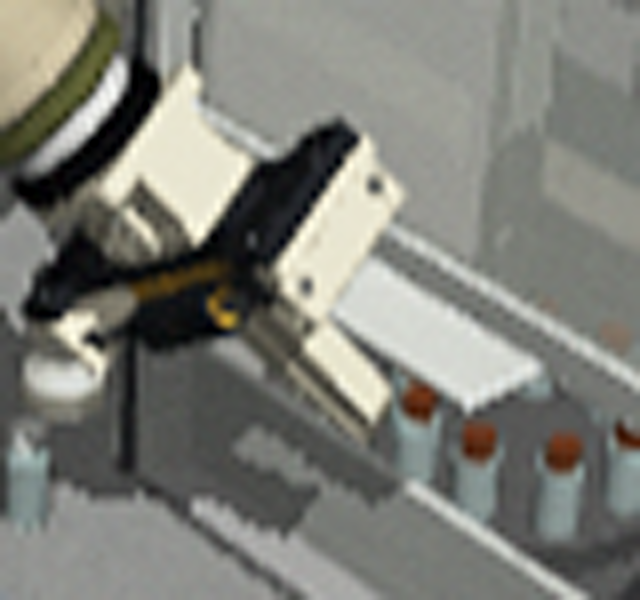

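```bash
cat > e.py <<'E'
from st import *
Rt=toolR(-47,45,1)
# down orientation: tool y horizontal at yaw psi
for psi in (100,120,140,160,180):
    Rd=Ro.from_euler('xyz',[180,0,psi],degrees=True).as_matrix()
    w=[(np.array([.52,-.04,.153]),Rt),(np.array([.50,.03,.28]),Rt),(np.array([.50,.15,.28]),Rt),(np.array([.45,.25,.25]),Rd),(np.array([.395,.337,.12]),Rd),(np.array([.395,.337,.058]),Rd)]
    print(psi)
    run(q.copy(),w)
E
python3 e.py
```

```text
13.4 [ 10.9  39.1 -54.2 136.8  90.3  74.8 -11.4] [ 0.5664 -0.0595  0.1529] [-140.2   22.9 -162. ] [0.4 0.6 0. ] fk [-0.  0. -0.]
100
[  6.3  38.5 -56.1 141.3  86.3  76.6 -18.2] err 0.0 margin 5.4 turn 0
[  6.4  23.7 -63.5 131.8  67.9  76.1  -0.3] err 0.0 margin 10.7 turn 0
[ -8.7  29.9 -62.2 123.2  63.1  86.2  -5.2] err 0.0 margin 12.0 turn 0
[  7.3  25.3 -58.9 112.8  26.   56.4 -54.1] err 0.0 margin 15.3 turn 98
[-12.8  34.  -49.2 120.4  38.6  42.7 -77. ] err 0.0 margin 25.0 turn 0
[-17.2  38.4 -43.3 123.2  46.3  36.2 -83.9] err 0.0 margin 23.5 turn 0
120
[  6.3  38.5 -56.1 141.3  86.3  76.6 -18.2] err 0.0 margin 5.4 turn 0
[  6.4  23.7 -63.5 131.8  67.9  76.1  -0.3] err 0.0 margin 10.7 turn 0
[ -8.7  29.9 -62.2 123.2  63.1  86.2  -5.2] err 0.0 margin 12.0 turn 0
[ 10.1  27.3 -64.  112.7  29.1  58.1 -37.5] err 0.0 margin 10.2 turn 81
[-10.2  35.6 -53.7 120.3  41.6  44.9 -60.2] err 0.0 margin 20.5 turn 0
[-14.5  40.  -47.8 123.   49.5  38.8 -67.1] err 0.0 margin 23.7 turn 0
140
[  6.3  38.5 -56.1 141.3  86.3  76.6 -18.2] err 0.0 margin 5.4 turn 0
[  6.4  23.7 -63.5 131.8  67.9  76.1 
[... 478 characters left out ...]
2.2 123.2  63.1  86.2  -5.2] err 0.0 margin 12.0 turn 0
[ 14.5  32.1 -73.7 112.5  35.1  62.5  -4.4] err 0.0 margin 0.5 turn 53
[ -5.6  39.5 -62.3 120.1  47.3  50.  -26.2] err 0.0 margin 11.9 turn 0
[ -9.5  43.7 -56.8 122.7  55.1  44.8 -32.9] err 0.0 margin 17.4 turn 0
180
[  6.3  38.5 -56.1 141.3  86.3  76.6 -18.2] err 0.0 margin 5.4 turn 0
[  6.4  23.7 -63.5 131.8  67.9  76.1  -0.3] err 0.0 margin 10.7 turn 0
[ -8.7  29.9 -62.2 123.2  63.1  86.2  -5.2] err 0.0 margin 12.0 turn 0
[ 14.7  32.4 -74.2 112.5  35.4  62.8  15.2] err 0.0008 margin 0.0 turn 46
[ -5.4  39.7 -62.8 120.1  47.6  50.4  -6.6] err 0.0 margin 11.4 turn 0
[ -9.3  44.  -57.3 122.7  55.4  45.2 -13.2] err 0.0 margin 16.9 turn 0
```

```bash
cat > g.py <<'E'
from st import *
Rt=toolR(-47,45,1); o=p
for t,n in (([.52,-.04,.153],3),([.50,.03,.28],4),([.50,.15,.28],3)):
    t=np.array(t); print((Rt.T@(t-o)*100/n).round(2)); o=t
E
python3 g.py
```

```text
13.4 [ 10.9  39.1 -54.2 136.8  90.3  74.8 -11.4] [ 0.5664 -0.0595  0.1529] [-140.2   22.9 -162. ] [0.4 0.6 0. ] fk [-0.  0. -0.]
[ 1.17  0.52 -1.08]
[-1.3  -0.46 -3.39]
[-1.14  3.23 -2.07]
```

Request:
jog_arm([
  [0,0,0,1.17,0.52,-1.08,1],
  [0,0,0,1.17,0.52,-1.08,1],
  [0,0,0,1.17,0.52,-1.08,1],
  [0,0,0,-1.3,-0.46,-3.39,1],
  [0,0,0,-1.3,-0.46,-3.39,1],
  [0,0,0,-1.3,-0.46,-3.39,1],
  [0,0,0,-1.3,-0.46,-3.39,1],
  [0,0,0,-1.14,3.23,-2.07,1],
  [0,0,0,-1.14,3.23,-2.07,1],
  [0,0,0,-1.14,3.23,-2.07,1],
])

```text
clock: 14.65
position: [0.5002, 0.151, 0.2807]
eef_rot: [-140.1, 23.0, -162.0]
wrist_force: [0.8, -0.0, 0.6]
finger_gap: 0.002
```

```bash
cat > f.py <<'E'
from st import *
Rd=Ro.from_euler('xyz',[180,0,140],degrees=True).as_matrix()
t=np.array([.47,.25,.25])
print('turn/8',Ro.from_matrix(R.T@Rd).as_rotvec(degrees=True)/8)
run(q,[(p,Rd),(t,Rd)]); print('shift in Rd',Rd.T@(t-p)*100)
E
python3 f.py
python3 - <<'E'
from h import *
snap('top','t7.png'); snap('side','s7.png'); snap('wrist','w7.png')
a=cv2.resize(cv2.imread('pics/s7.png')[140:215,250:330],None,fx=8,fy=8,interpolation=2);cv2.imwrite('pics/s7c.png',a)
a=cv2.resize(cv2.imread('pics/t7.png')[125:185,180:280],None,fx=8,fy=8,interpolation=2);cv2.imwrite('pics/t7c.png',a)
E
```

```text
14.65 [ -8.8  29.8 -62.1 123.   63.   86.2  -5.2] [0.5002 0.151  0.2807] [-140.1   23.  -162. ] [ 0.8 -0.   0.6] fk [-0.  0. -0.]
turn/8 [-3.05340002  4.93330661  5.86116508]
[ 25.5  28.  -69.4 109.4  29.5  63.4  -5.7] err 0.0 margin 4.8 turn 66
[ 11.4  29.9 -66.1 110.6  31.6  60.4 -18.5] err 0.0 margin 8.0 turn 0
shift in Rd [8.67887761 5.64246282 3.07235318]
```

View pics/s7c.png

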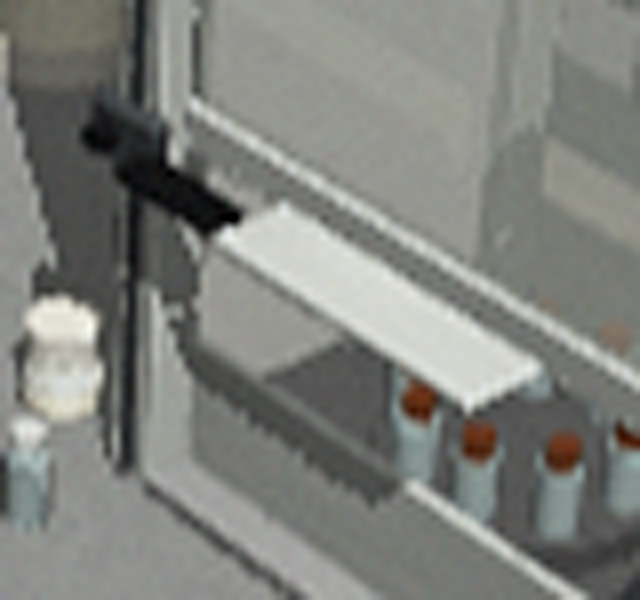

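View pics/t7c.png

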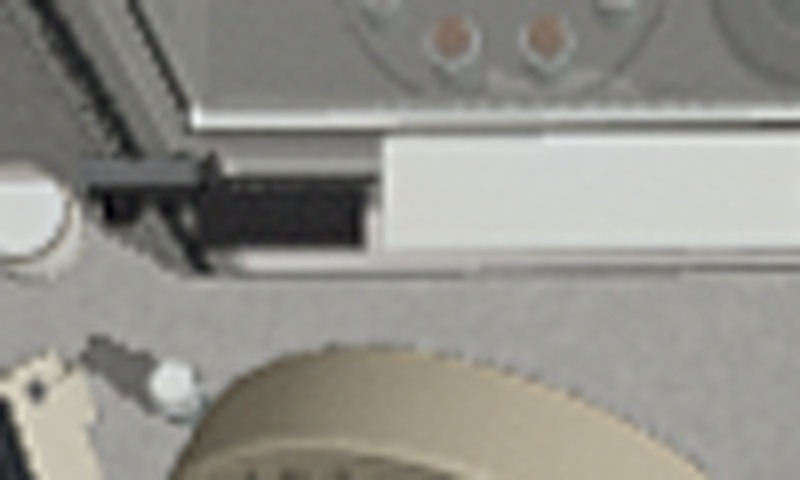

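View pics/w7.png

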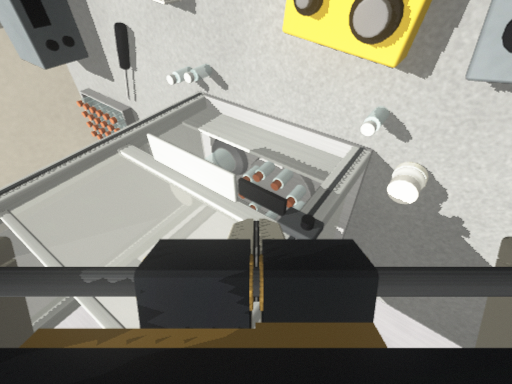

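Run:
```python
from h import *
mt,ms=bot.camera_model('top'),bot.camera_model('side')
def cv(p,o): return [(p[0]+.5)/8-.5+o[0],(p[1]+.5)/8-.5+o[1]]
for n,a,b in [('FL',(383,247),(216,238)),('BL',(383,137),(285,203)),('blade back',(363,183),(244,207))]:
    X,r=tri((mt,ms),(cv(a,(180,125)),cv(b,(250,140)))); print(n,X.round(4),r)
from lz import z
print(z(*cv((468,409),(250,140)),(.5564,-.0948)), z(*cv((216,238),(250,140)),(.5550,.0645)))
def pr(m,X): q=P(m)@np.r_[X,1]; return ((q[:2]/q[2]+.5-[250,140])*8-.5).round()
for zz in (.200,.2045,.209): print(zz,'lip mid: FLtop',pr(ms,[.555,.0645,zz+.003]),'blade end fb,ft,bb,bt',[pr(ms,[x,.0705,zz+d]).tolist() for x in(.557,.580) for d in(-.003,.003)])
a=cv2.imread('pics/s7.png')[158:178,262:292]; cv2.imwrite('pics/m3.png',cv2.resize(cv2.convertScaleAbs(a,alpha=1.6,beta=10),None,fx=24,fy=24,interpolation=0))
```

```text
FL [0.5561 0.0638 0.206 ] [[-0.15, 0.21], [0.18, -0.02]]
BL [0.597  0.0645 0.2085] [[-0.26, 0.35], [0.3, -0.04]]
blade back [0.5792 0.0716 0.2095] [[-0.26, 0.35], [0.3, -0.04]]
(np.float64(0.20455067843183053), np.float64(0.16648022901426274)) (np.float64(0.20602324238654987), np.float64(0.20225861221364583))
0.2 lip mid: FLtop [214. 244.] blade end fb,ft,bb,bt [[208.0, 248.0], [209.0, 236.0], [248.0, 231.0], [249.0, 220.0]]
0.2045 lip mid: FLtop [215. 235.] blade end fb,ft,bb,bt [[209.0, 239.0], [209.0, 228.0], [249.0, 223.0], [249.0, 211.0]]
0.209 lip mid: FLtop [215. 226.] blade end fb,ft,bb,bt [[209.0, 231.0], [210.0, 219.0], [249.0, 214.0], [250.0, 202.0]]
```

View pics/m3.png

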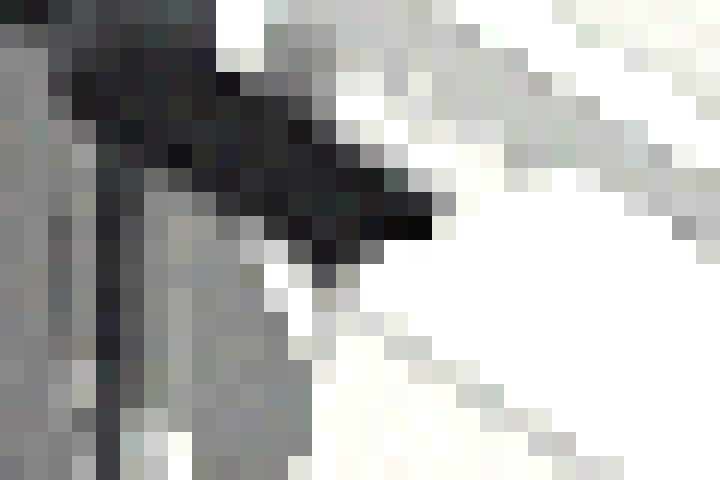

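```bash
cat > f2.py <<'E'
from st import *
Rd=Ro.from_euler('xyz',[180,0,130],degrees=True).as_matrix()
t=np.array([.45,.26,.27])
print('shift/2',R.T@(t-p)*100/2.2)
print('turn/8',Ro.from_matrix(R.T@Rd).as_rotvec(degrees=True)/8)
run(q,[(t,R),(t,Rd),(np.array([.395,.337,.12]),Rd)])
E
python3 f2.py
```

```text
14.8 [ -8.9  29.8 -62.1 123.1  63.1  86.1  -5.1] [0.5001 0.1521 0.2801] [-140.2   22.9 -161.9] [-0.  -0.2  0. ] fk [-0.  0. -0.]
shift/2 [ 0.77050056  4.23577057 -3.30216268]
turn/8 [-2.63257319  5.24298319  7.06268083]
[-23.4  34.7 -61.1 117.2  58.   93.2 -12.9] err 0.0 margin 13.1 turn 0
[ 11.1  27.6 -67.2 110.5  29.1  61.4 -28.5] err 0.0 margin 7.0 turn 73
[ -9.   36.5 -55.7 120.2  43.   46.  -51.7] err 0.0 margin 18.4 turn 0
```

Request:
jog_arm([
  [0,0,0,0.8,4.3,-3.3,1],
  [0,0,0,0.8,4.3,-3.3,1],
  [-2.63,5.24,7.06,0,0,0,1],
  [-2.63,5.24,7.06,0,0,0,1],
  [-2.63,5.24,7.06,0,0,0,1],
  [-2.63,5.24,7.06,0,0,0,1],
  [-2.63,5.24,7.06,0,0,0,1],
  [-2.63,5.24,7.06,0,0,0,1],
  [-2.63,5.24,7.06,0,0,0,1],
  [-2.63,5.24,7.06,0,0,0,1],
])

```text
clock: 16.05
position: [0.4547, 0.2475, 0.27]
eef_rot: [180.0, 0.0, 129.5]
wrist_force: [-0.8, -0.5, 0.7]
finger_gap: 0.003
```

Run:
```python
from st import *
from h import *
w=bot.camera_model('wrist'); snap('wrist','w8.png')
print([ (np.round(d['centre'],1).tolist(),round(d['conf'],2)) for d in bot.landmark_of('wrist','big_button_top')])
for nm,X in (('big',[.395,.337,.0636]),('small',[.4054,.2597,.0649])):
    c=P(w)@np.r_[X,1]; print(nm,c[:2]/c[2])
Rd=Ro.from_euler('xyz',[180,0,130],degrees=True).as_matrix()
print('turn',Ro.from_matrix(R.T@Rd).as_rotvec(degrees=True)); print(Rd.T@(np.array([.395,.337,.12])-p)*100)
```

```text
16.05 [ 12.7  27.4 -67.3 110.8  29.   61.2 -27.5] [0.4547 0.2475 0.27  ] [180.    0.  129.5] [-0.8 -0.5  0.7] fk [0. 0. 0.]
[([185.1, 204.1], 0.8), ([268.7, 86.4], 0.61)]
big [263.32350055  90.30205141]
small [233.8448108  139.94571025]
turn [ 0.03914977  0.01856498 -0.45071286]
[10.6893834   1.18016057 15.00362749]
```

View pics/w8.png

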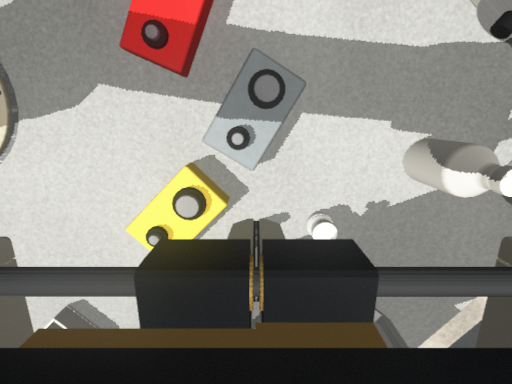

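The wrist image shows the grey box with its large button at (267,88), about 4 px from where I predicted it. The yellow box is at (190,203). I refine the button position by ray-plane.

Run:
```python
from st import *
from h import *
w=bot.camera_model('wrist')
for uv in ((267,88),(238,138)):
    d=w['R'].T@np.array([(uv[0]-w['cx'])/K(w),(uv[1]-w['cy'])/K(w),1]); c=-w['R'].T@w['t']
    for zz in (.062,.065): print(uv,zz,c+d*(zz-c[2])/d[2])
Rd=Ro.from_euler('xyz',[180,0,129.5],degrees=True).as_matrix()
print(Rd.T@(np.array([.395,.337,.12])-p)*100, Rd.T@np.array([.01,0,0])*100)
a=cv2.imread('pics/w8.png')[50:170,200:310]; cv2.imwrite('pics/w8c.png',cv2.resize(a,None,fx=5,fy=5,interpolation=2))
```

```text
16.15 [ 12.8  27.4 -67.2 110.8  29.1  61.3 -27.4] [0.4556 0.2448 0.2695] [-179.9    0.2  129.4] [ 0.5  0.1 -1.1] fk [0. 0. 0.]
(267, 88) 0.062 [0.39798399 0.33922266 0.062     ]
(267, 88) 0.065 [0.39807967 0.33893637 0.065     ]
(238, 138) 0.062 [0.40912934 0.26203915 0.062     ]
(238, 138) 0.065 [0.40914113 0.26233382 0.065     ]
[10.96355404  1.18806822 14.95123559] [-6.36078220e-01  7.71624583e-01  9.44967576e-17]
```

View pics/w8c.png

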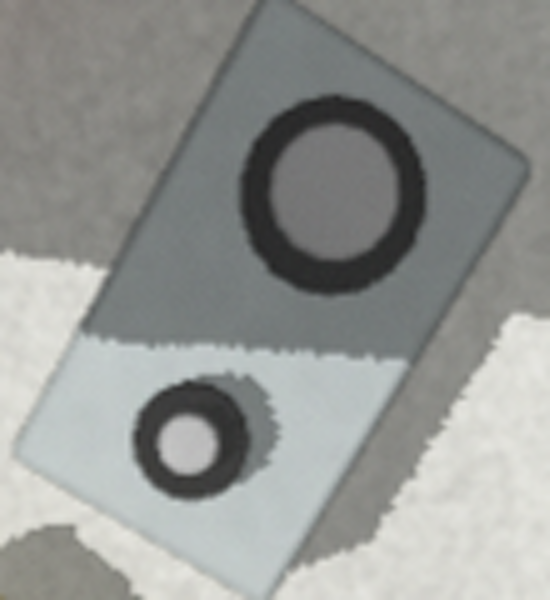

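Request:
jog_arm([
  [0,0,0,3.66,0.44,1,1],
  [0,0,0,3.66,0.44,1,1],
  [0,0,0,3.66,0.45,1,1],
  [0,0,0,0,0,0,1],
  [0,0,0,0,0,4.3,1],
  [0,0,0,0,0,4.3,1],
  [0,0,0,0,0,4.3,1],
  [0,0,0,0,0,0,1],
  [0,0,0,0,0,0,1],
  [0,0,0,0,0,0,1],
])

```text
clock: 17.4
position: [0.3952, 0.3421, 0.1126]
eef_rot: [179.9, 0.1, 129.9]
wrist_force: [-0.4, 0.6, 0.6]
finger_gap: 0.004
```

```bash
python3 st.py
python3 - <<'E'
from h import *
snap('side','s9.png'); snap('wrist','w9.png')
a=cv2.resize(cv2.imread('pics/s9.png')[140:240,150:250],None,fx=5,fy=5,interpolation=2);b=cv2.resize(cv2.imread('pics/w9.png'),(500,375));cv2.imwrite('pics/s9c.png',a)
cv2.imwrite('pics/w9c.png',b)
E
```

```text
17.4 [-10.2  37.  -54.8 120.3  43.9  45.4 -52.9] [0.3952 0.3421 0.1126] [1.799e+02 1.000e-01 1.299e+02] [-0.4  0.6  0.6] fk [0. 0. 0.]
```

View pics/s9c.png

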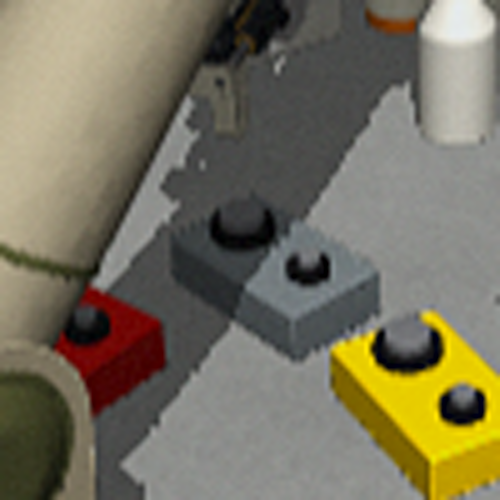

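View pics/w9c.png

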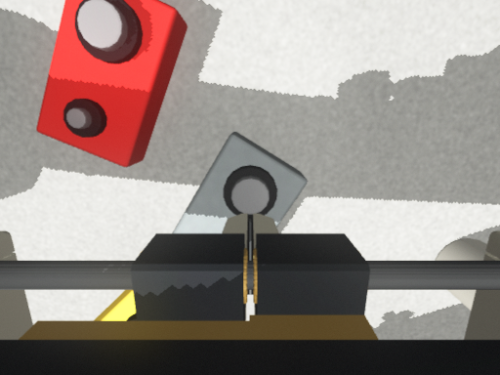

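Run:
```python
from st import *
from h import *
w=bot.camera_model('wrist'); c=-w['R'].T@w['t']
uv=(256,199.7); d=w['R'].T@np.array([(uv[0]-w['cx'])/K(w),(uv[1]-w['cy'])/K(w),1]); print(c+d*(.064-c[2])/d[2])
X=P(bot.camera_model('side'))@np.r_[p,1]; print((X[:2]/X[2]-[150,140])*5)
X=P(bot.camera_model('side'))@np.array([.396,.338,.064,1]); print((X[:2]/X[2]-[150,140])*5)
a=cv2.imread('pics/w9.png')[110:260,180:330]; cv2.imwrite('pics/w9d.png',cv2.resize(a,None,fx=4,fy=4,interpolation=2))
```

```text
17.5 [-10.2  37.  -54.7 120.3  44.   45.4 -53. ] [0.3951 0.3418 0.1122] [1.799e+02 1.000e-01 1.298e+02] [ 0.3  0.  -0.8] fk [0. 0. 0.]
[0.39602939 0.34218769 0.064     ]
[235.4580157  160.79436743]
[243.33165874 214.44147373]
```

View pics/w9d.png

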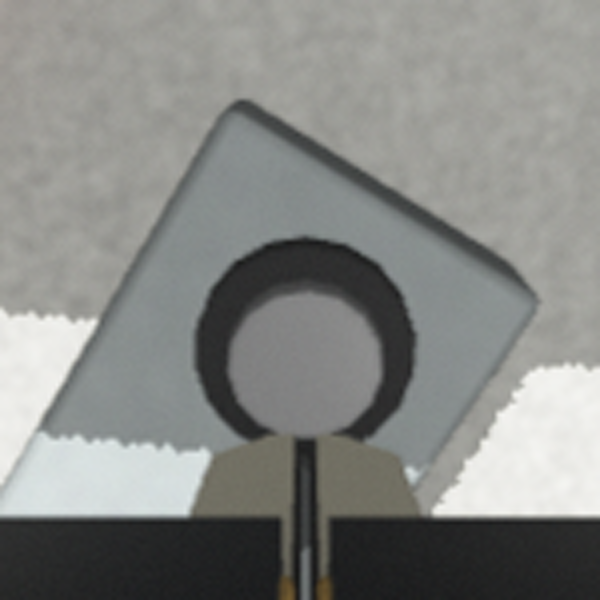

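Request:
jog_arm([
  [0,0,0,-0.2,0,1,1],
  [0,0,0,0,0,1,1],
  [0,0,0,0,0,1,1],
  [0,0,0,0,0,0.8,1],
  [0,0,0,0,0,0.4,1],
  [0,0,0,0,0,0.2,1],
  [0,0,0,0,0,0.2,1],
  [0,0,0,0,0,0.1,1],
  [0,0,0,0,0,0,1],
  [0,0,0,0,0,0,1],
])

```text
clock: 18.75
position: [0.3958, 0.34, 0.064]
eef_rot: [-180.0, 0.1, 129.9]
wrist_force: [0.3, 0.9, -0.7]
finger_gap: 0.003
```

Run:
```python
from h import *
s=bot.read_state();print(s['clock'],s['position'],s['wrist_force'])
snap('side','s10.png')
a=cv2.resize(cv2.imread('pics/s10.png')[150:220,160:240],None,fx=8,fy=8,interpolation=2);cv2.imwrite('pics/s10c.png',cv2.convertScaleAbs(a,alpha=1.5))
```

```text
18.75 [0.39579597 0.33995426 0.06401828] [ 0.32667897  0.90092046 -0.70607549]
```

View pics/s10c.png

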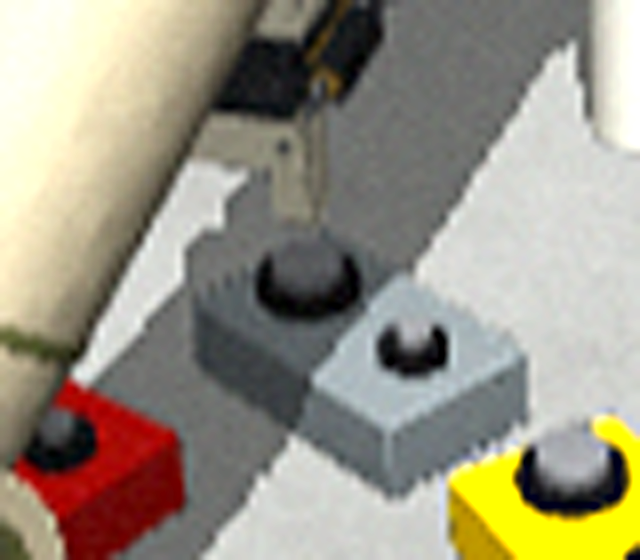

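Request:
jog_arm([
  [0,0,0,0,0,0.1,1],
  [0,0,0,0,0,0.1,1],
  [0,0,0,0,0,0.1,1],
  [0,0,0,0,0,0.1,1],
  [0,0,0,0,0,0.1,1],
  [0,0,0,0,0,0,1],
  [0,0,0,0,0,0,1],
  [0,0,0,0,0,0,1],
  [0,0,0,0,0,0,1],
  [0,0,0,0,0,0,1],
])

```text
clock: 20.05
position: [0.3957, 0.3399, 0.0589]
eef_rot: [-180.0, 0.1, 129.9]
wrist_force: [-0.1, 0.2, -0.2]
finger_gap: 0.009
```

Run:
```python
from h import *
s=bot.read_state();print(s['clock'],s['position'],s['wrist_force'])
snap('side','s11.png');snap('wrist','w11.png')
a=cv2.resize(cv2.imread('pics/s11.png')[150:220,160:240],None,fx=8,fy=8,interpolation=2);cv2.imwrite('pics/s11c.png',cv2.convertScaleAbs(a,alpha=2))
a=cv2.imread('pics/w11.png')[130:280,180:330]; cv2.imwrite('pics/w11d.png',cv2.resize(a,None,fx=4,fy=4,interpolation=2))
X=P(bot.camera_model('side'))@np.r_[s['position'],1]; print((X[:2]/X[2]-[160,150])*8)
```

```text
20.05 [0.39574114 0.33992099 0.05891651] [-0.14029672  0.23030286 -0.24951834]
[307.51529502 270.09329945]
```

View pics/s11c.png

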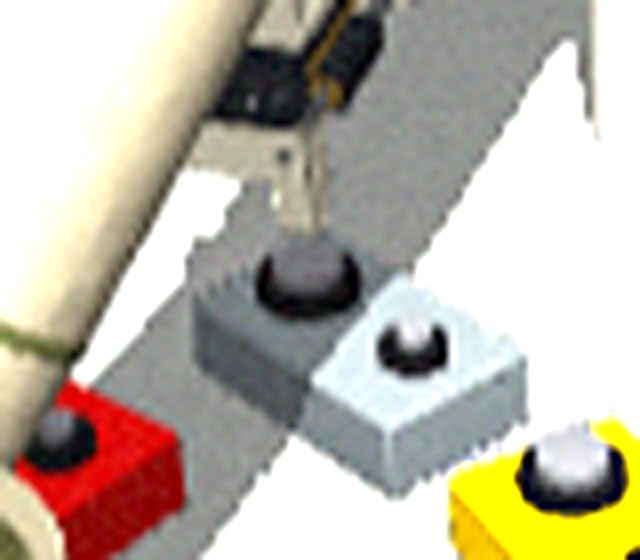

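View pics/w11d.png

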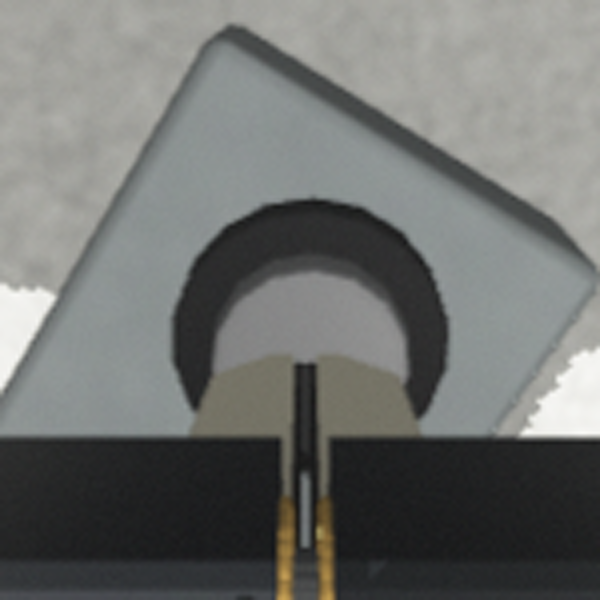

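Run:
```python
from st import *
from h import *
w=bot.camera_model('wrist')
for c in (0,-.01,-.02,-.03):
  for a in (0,.0075):
    X=p+R@np.array([a,0,c]); u=P(w)@np.r_[X,1]; v=P(bot.camera_model('side'))@np.r_[X,1]; print(c,a,((u[:2]/u[2]-[180,130])*4).round(),((v[:2]/v[2]-[160,150])*8).round())
```

```text
20.15 [-13.6  40.8 -49.9 122.6  50.6  40.4 -58.5] [0.3958 0.3399 0.0589] [-1.800e+02  1.000e-01  1.299e+02] [-0.3  0.1 -0.5] fk [0. 0. 0.]
0 0 [299. 353.] [308. 270.]
0 0.0075 [299. 314.] [293. 268.]
-0.01 0 [299. 373.] [306. 253.]
-0.01 0.0075 [299. 333.] [291. 251.]
-0.02 0 [299. 395.] [305. 236.]
-0.02 0.0075 [299. 353.] [290. 234.]
-0.03 0 [299. 420.] [303. 219.]
-0.03 0.0075 [299. 375.] [288. 217.]
```

Both cameras and the zero force show the real fingertips about 19 mm short of the reported TCP, so I keep descending slowly and watch the force.

Request:
jog_arm([
  [0,0,0,0,0,0.2,1],
  [0,0,0,0,0,0.2,1],
  [0,0,0,0,0,0.2,1],
  [0,0,0,0,0,0.2,1],
  [0,0,0,0,0,0.2,1],
  [0,0,0,0,0,0.2,1],
  [0,0,0,0,0,0.2,1],
  [0,0,0,0,0,0,1],
  [0,0,0,0,0,0,1],
  [0,0,0,0,0,0,1],
])

```text
clock: 21.4
position: [0.3958, 0.3399, 0.045]
eef_rot: [-180.0, 0.1, 129.9]
wrist_force: [0.1, 0.5, 0.1]
finger_gap: 0.005
```

Request:
jog_arm([
  [0,0,0,0,0,0.1,1],
  [0,0,0,0,0,0.1,1],
  [0,0,0,0,0,0.1,1],
  [0,0,0,0,0,0.1,1],
  [0,0,0,0,0,0,1],
  [0,0,0,0,0,0,1],
  [0,0,0,0,0,0,1],
  [0,0,0,0,0,0,1],
  [0,0,0,0,0,0,1],
  [0,0,0,0,0,0,1],
])

```text
clock: 22.65
position: [0.3958, 0.3399, 0.0409]
eef_rot: [-180.0, 0.1, 129.9]
wrist_force: [-0.1, 0.1, 2.4]
finger_gap: 0.005
```

Run:
```python
from h import *
s=bot.read_state();print(s['clock'],s['position'],s['wrist_force'])
snap('side','s12.png');snap('wrist','w12.png')
a=cv2.resize(cv2.imread('pics/s12.png')[150:220,160:240],None,fx=8,fy=8,interpolation=2);cv2.imwrite('pics/s12c.png',cv2.convertScaleAbs(a,alpha=2))
a=cv2.imread('pics/w12.png')[130:280,180:330]; cv2.imwrite('pics/w12d.png',cv2.resize(a,None,fx=4,fy=4,interpolation=2))
```

```text
22.65 [0.39578963 0.33991394 0.04092222] [-0.12895955  0.13928955  2.40767917]
```

View pics/s12c.png

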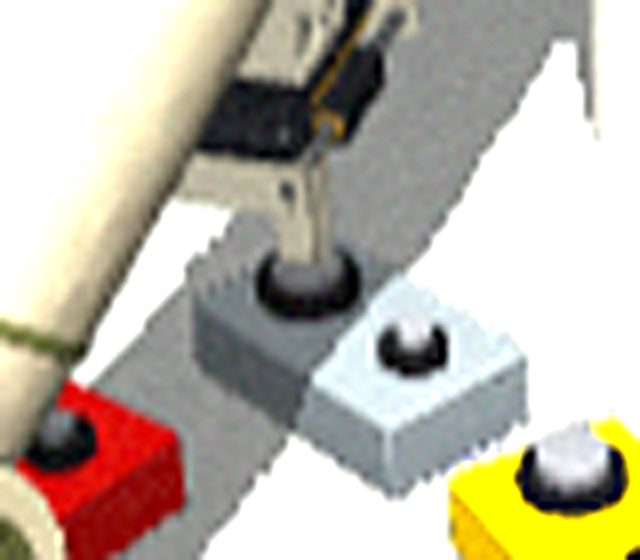

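View pics/w12d.png

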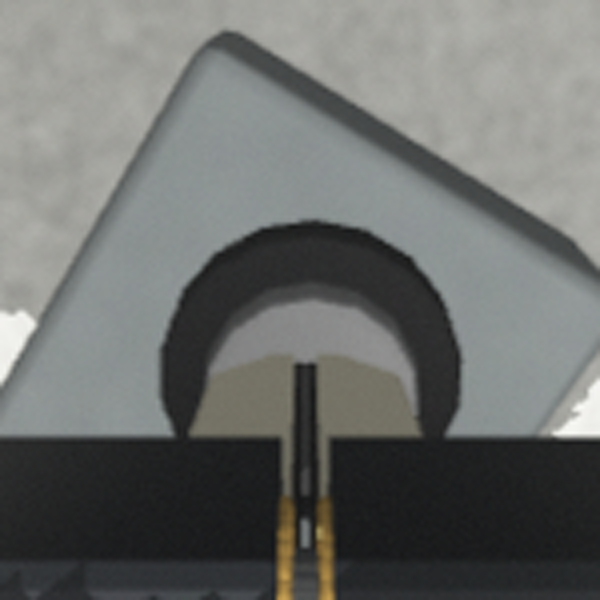

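The tip now rests on the large button and the force is 2.4 N. I press on.

Request:
jog_arm([
  [0,0,0,0,0,0.1,1],
  [0,0,0,0,0,0.1,1],
  [0,0,0,0,0,0.1,1],
  [0,0,0,0,0,0.1,1],
  [0,0,0,0,0,0.05,1],
  [0,0,0,0,0,0.05,1],
  [0,0,0,0,0,0,1],
  [0,0,0,0,0,0,1],
  [0,0,0,0,0,0,1],
  [0,0,0,0,0,0,1],
])

```text
clock: 24.0
position: [0.3958, 0.3399, 0.0365]
eef_rot: [180.0, 0.1, 129.9]
wrist_force: [-1.4, -3.7, 13.1]
finger_gap: 0.002
```

Request:
jog_arm([
  [0,0,0,0,0,0.05,1],
  [0,0,0,0,0,0.05,1],
  [0,0,0,0,0,0,1],
  [0,0,0,0,0,0,1],
  [0,0,0,0,0,-0.3,1],
  [0,0,0,0,0,-0.5,1],
  [0,0,0,0,0,-1.5,1],
  [0,0,0,0,0,-3,1],
  [0,0,0,0,0,-4,1],
  [0,0,0,0,0,-4,1],
])

```text
clock: 25.25
position: [0.3952, 0.3401, 0.1696]
eef_rot: [-179.9, 0.1, 129.9]
wrist_force: [-0.0, -0.1, 0.1]
finger_gap: 0.006
```

Run:
```python
from h import *
s=bot.read_state();print(s['clock'],s['position'],s['wrist_force'])
snap('side','s13.png');snap('top','t13.png')
for n in ('side','top'):
    i='s13' if n=='side' else 't13'
    d=cv2.absdiff(cv2.imread(f'pics/{n}0.png'),cv2.imread(f'pics/{i}.png')).max(2)
a=cv2.resize(cv2.imread('pics/s13.png')[130:260,180:340],None,fx=5,fy=4.6,interpolation=2);cv2.imwrite('pics/s13c.png',a)
a=cv2.resize(cv2.imread('pics/s13.png')[140:215,250:330],None,fx=8,fy=8,interpolation=2);cv2.imwrite('pics/s13d.png',a)
```

```text
25.25 [0.39515321 0.34010315 0.16959674] [-0.00586816 -0.10808137  0.07456869]
```

View pics/s13c.png

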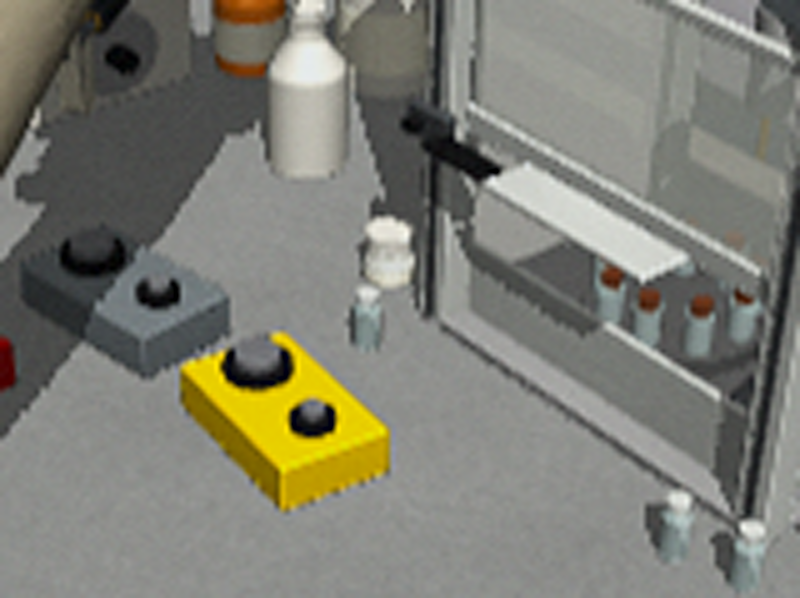

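View pics/s13d.png

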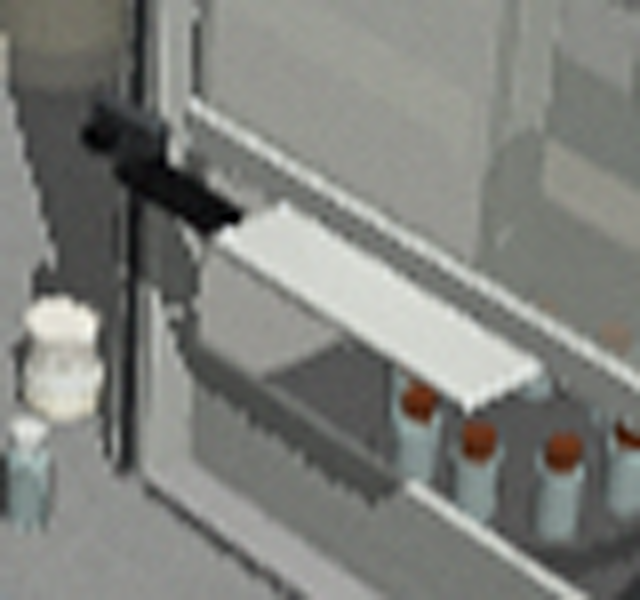

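View pics/t13.png

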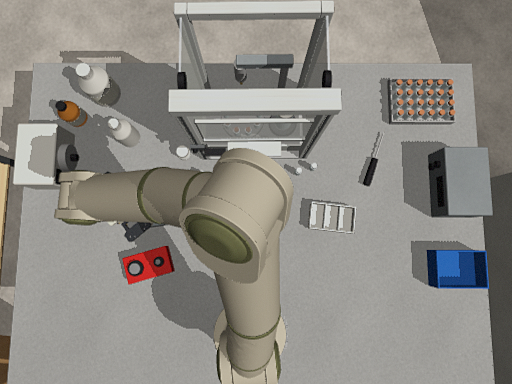

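```bash
python3 -c "
from cell import bot
print(bot.finish_job())"
```

```text
the job is handed in; nothing more can be done
None
```

I pushed the window up by its lip with the shut fingertips and left it level with the pointer. Then I pressed the large button on the grey box down to its stop, let go, and handed the job in at about 25 s; it gave no verdict.

Last checks:
- **Lip height:** after I backed away, the lip measured about 0.203 m and the pointer about 0.205 m, so roughly 2 mm apart. My camera measurement is good to about 3 mm. A picture after the button press shows the lip in the same place.
- **Forces on the window:** readings while pushing were 7 to 8 N. I saw no sign of contact with the pane, though I only had readings at the end of each move call.
- **Button:** force rose from 2.4 N at first contact to 13 N. That is well above the 5 N spring, so I take it as fully down. I pressed about 1 mm further before letting go, and the force read zero afterwards. I did not look closely at the button coming back up; the last side picture shows nothing odd.
- **Surroundings:** the vials, jar, bottle, tray and screwdriver looked unmoved in the last pictures. I never touched the small button.

Two things did not go as expected:
- **First approach:** coming in straight from the front ran into joint limits, so I approached the lip diagonally from the left instead.
- **Fingertip offset:** when pressing the button, the fingertips appeared about 19 mm short of the reported tool point, in both camera views and in the force reading. I therefore found the button by lowering slowly until the force rose. I did not find out why.

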